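# Set out the next felting run from the roll-top cabinet

## Task

Change the felting plate over to the next run: raise the cabinet's slatted roll-top shutter until it stays open by itself and leave it open, clear every finished round drum from the plate into the grey tray, and stand every form from the cabinet that has the same shape as the sample on the cork card upright and wholly on the plate's cream top, in front of the ruler. Lay the ruler flat on the plate, flush along the face of the stop rail and about in the middle of its length. Leave the other forms in the cabinet and everything else on the table as it is.

Things in the scene. Friction and masses are not known exactly. Their poses are not given: they have to be found in the camera images.
- cabinet: Plywood roll-top cabinet, fixed. Origin: centre of its underside; front faces -x. Inside: floor 10 mm high, 420 mm wide (y); sill 54 mm high in front (x -180 to -168); fixed hood behind x +38. Side cheeks 14 mm thick: half discs of radius 182 mm about the track axis, 237 mm high at most. Forms stand in it in two rows, x about -125 and -58 mm, and three columns, y about -85, 0, 85 mm.
- track_axis (a point): The centre line (along the cabinet's y) of the curved side tracks: 55 mm above the cabinet's origin. The slats run at 170 mm radius about it, from the front up over the top and down behind the hood.
- shutter (a joint): Slatted roller shutter, 0.5 kg, heavy bottom rail: angle run along the curved tracks, rad; 0 shut, 1.55 fully open at its back stop; opening carries the knob up and back. Let go below about 0.9 it runs shut; past about 1.1 it rolls on slowly by itself to the stop and stays. Takes 3 to 4 N at the knob.
- shutter_grip (a point): Centre of the dark pull knob at mid-width of the shutter's bottom rail: drum 26 mm in diameter and 26 mm long, axis along the cabinet's y, flat ends at +y and -y to pinch; 212 mm from the track axis, 42 mm outside the slats, on a 12 mm stem. Shut, it is in front (-x), 8 degrees above the level of the track axis; it turns with the shutter.
- card: Fixed square cork card, 70 x 70 x 4 mm, between the robot and the gap from plate to cabinet. Origin: centre of its underside. The one sample standing on it is the shape asked for; the two others stand on a wooden strip to the right of the plate.
- plate: Felting plate, fixed: slab 240 (x) x 260 (y) mm with a cream top 35 mm above its underside, black carrying handle at its -x side. Origin: centre of its underside. A steel stop rail, 18 mm wide, stands 8 mm above the cream top along the whole far (+x) edge; its face looks to -x at x = +100 mm.
- tray: Fixed low grey tray for finished drums, in front of the cabinet; outside 100 (x) x 140 (y) x 18 mm, walls and floor 5 mm. Origin: centre of its underside.
- ruler: Straightedge: flat aluminium bar 200 mm long (along its y), 50 mm wide (x), 6 mm thick, with a black upright grip on top, 14 mm wide (x), 110 mm long, from 6 to 38 mm height. About 0.2 kg, loose, starts on the table in front of the cabinet's left part. Origin: centre of its underside; z up; both long edges are alike.
- drum_1: Finished plain round drum, pale, 44 mm diameter, 45 mm high, about 80 g, loose; starts standing on the plate. Origin: centre of its underside. May be absent.
- drum_2: Finished plain round drum, pale, 44 mm diameter, 45 mm high, about 80 g, loose; starts standing on the plate. Origin: centre of its underside. May be absent.
- house_1: Loose pale form in the cabinet, about 80 g: little house: block 40 (x) x 44 (y) mm, eaves 30 mm and ridge 54 mm high, ridge along its y axis, so that the upright gable ends are its two y faces. Origin: centre of its underside; z up. May be absent.
- house_2: Loose pale form in the cabinet, about 80 g: little house: block 40 (x) x 44 (y) mm, eaves 30 mm and ridge 54 mm high, ridge along its y axis, so that the upright gable ends are its two y faces. Origin: centre of its underside; z up. May be absent.
- step_1: Loose pale form in the cabinet, about 80 g: step (seat) shape: 44 x 44 mm, the -x half 26 mm and the +x half 52 mm high; its two y faces are flat, upright and L-shaped. Origin: centre of its underside; z up. May be absent.
- step_2: Loose pale form in the cabinet, about 80 g: step (seat) shape: 44 x 44 mm, the -x half 26 mm and the +x half 52 mm high; its two y faces are flat, upright and L-shaped. Origin: centre of its underside; z up. May be absent.
- cross_1: Loose pale form in the cabinet, about 80 g: upright prism with a plus-shaped plan: 44 x 44 mm over the arm ends, arms 16 mm wide, 50 mm high; its arms lie along its x and y axes. Origin: centre of its underside; z up. May be absent.
- cross_2: Loose pale form in the cabinet, about 80 g: upright prism with a plus-shaped plan: 44 x 44 mm over the arm ends, arms 16 mm wide, 50 mm high; its arms lie along its x and y axes. Origin: centre of its underside; z up. May be absent.
- sample_house: Fixed sample, same shape, size and origin as the forms house_1 and house_2 (house); stands either on the card or on the wooden strip right of the plate.
- sample_step: Fixed sample, same shape, size and origin as the forms step_1 and step_2 (step); stands either on the card or on the wooden strip right of the plate.
- sample_cross: Fixed sample, same shape, size and origin as the forms cross_1 and cross_2 (cross); stands either on the card or on the wooden strip right of the plate.
- tape_roll: Bystander, loose, to be left alone: cardboard tape roll, 84 mm diameter, 22 mm high, behind the plate. Origin: centre of its underside as it stands or lies.
- mug: Bystander, loose, to be left alone: white mug, 76 mm diameter, 85 mm high, near the plate's right front corner. Origin: centre of its underside as it stands or lies.
- bobbin: Bystander, loose, to be left alone: wooden bobbin, 44 mm diameter, 55 mm high, between the plate and the robot's right. Origin: centre of its underside as it stands or lies.
- screwdriver: Bystander, loose, to be left alone: screwdriver lying before the plate, near the robot. Origin: centre of its underside as it stands or lies.
- jar: Bystander, loose, to be left alone: glass jar, 56 mm diameter, 70 mm high, left of the ruler. Origin: centre of its underside as it stands or lies.
Not all that is in view belongs to the job. Leave any red or yellow look-alike of the sample_house alone.

How it is judged:
By the outcome, as a careful person would: the job done as asked, in the order asked, and still so for the second after the job is handed in, with the robot touching nothing.
Of house_1, house_2 only 1 to 2 are there at a start; the rules pass over those that are not, and their reading is None.
Of step_1, step_2 only 1 to 2 are there at a start; the rules pass over those that are not, and their reading is None.
Of cross_1, cross_2 only 1 to 2 are there at a start; the rules pass over those that are not, and their reading is None.
Of drum_1, drum_2 only 1 to 2 are there at a start; the rules pass over those that are not, and their reading is None.
At some moment in a run one of ruler, drum_1, drum_2 may be knocked a few centimetres aside while the robot is not near it.
It also fails if it takes over 210 s, if anything falls off the work surface, if the arm or the gripper's body presses on something with over 40 N, if the wrist force passes 120 N, or if a joint passes its speed limit or range.

## Robot

A 6-joint arm with a two-finger parallel gripper is mounted at the origin on the work surface. World frame = base frame: x ahead of the robot, y to its left, z up, the work surface at z = 0. Lengths are in mm, angles in degrees, forces in N, time in s.
With the tool pointing down it reaches from about 350 to 800 mm from the base axis. Payload 7.3 kg.
Tool frame: the origin (TCP) lies between the finger pads; the fingertips stand ahead of it and the grasp point (between the pads) lies 11 mm behind it (tips_ahead is the z of the fingertips in the tool frame, in mm); z points along the fingers, y is the direction in which the jaws open and shut (so a half turn about z gives the same grasp; the last joint's range is limited). The gripper opens to 85 mm and grips with 20 to 120 N. Pads are 22 mm wide; open, the fingers measure 114 mm over their backs; the gripper's body (76 mm by 85 mm) begins 54 mm behind the grasp point. The pads swing forward as they close: fully open they stand 13 mm farther back than shut.
Start: joints at [-72.422, 19.595, 87.324, -0, 73.075, -8.365], TCP at [229.703, -472.102, 239.322] pointing down, gripper open.
Joint ranges: [-145.02, 145.02], [-44.19, 115.74], [2.07, 154.8], [-57.11, 237.11], [16.16, 152.29], [-177.93, 177.93]. Speed limits (degrees/s): [147.25, 147.25, 180, 180, 180, 180].

## Interface

Orientations are given as a 3x3 rotation matrix whose columns are the frame's x, y, z axes.
In Python, from station import * gives the robot as it stands.
- The arm moves only by the tool step_arm, never from a script. Its argument "moves" is a list of rows, each a list of 3 entries, a list of its own where there are three numbers: the shift along the tool's x, y, z in mm, then the turn, a rotation vector about the tool's x, y, z in degrees, then the closure in counts, from 0 (fully open) to 255 (shut). A call has exactly 10 rows; each row is the pose to reach, as a shift and turn from the pose commanded when the call began, along the tool's axes at that moment; what a row does not reach only later rows make up. A row lasts 1/10 s, in which the tool goes at most 50 mm and 8.59 degrees, less where a joint would pass 70% of its speed; a pose out of reach is approached as far as the arm can. A call with a gripper value outside its range is refused whole. The fingers move at their own pace and stop on an object; the grip force is fixed at half the most. Time passes only in rows, so rows that repeat a pose let the fingers close, or fill a call up. It gives the time, the measured TCP pose, the force and the opening at its end, in the units of the state.
- read_state(): the state, without advancing time (a new reading comes with each control period).
- snapshot(name): name is "scene" or "side" or "wrist"; returns the picture (400x640x3 uint8, blue, green, red); there is no depth.
- get_calibration(name): a dict with "K" (3x3 intrinsics, pixels), "rvec" (rotation vector, rad) and "tvec" (3), from world to camera coordinates, as OpenCV has them. Camera axes: x right, y down, z forward; pixel columns grow to the right and rows downward; lengths in mm; the calibration is good to about 2 mm. The wrist camera is an equidistant fisheye: a pixel r from the principal point sees the ray r / f radians off the axis. A picture is of the moment at which its call begins: read the wrist's pose just before it. get_calibration takes no time and is no camera call; for the wrist camera it gives the pose at the moment of the call.
- close_job(): hands the job in, once; it reports no verdict.
The state is a dict: "t": time; "q": joint angles; "joint_velocities": joint speeds; "effort": joint torques, N m; "position": TCP position; "orientation": TCP orientation; "contact_force": force on the tool from outside, world axes, zero at the start; "ft_torque": the same for the moment, N m; "grip_width": finger opening in mm.
Only numpy, scipy, OpenCV 4.12 (cv2) and the standard library are available. Lean on these libraries where they do the work, as an engineer would, in place of code of your own. Each camera call takes 0.05 s, during which the arm holds its last target. There are 200 camera calls.

## Working session

There is one attempt and no reset: what is moved stays moved. The work goes in short steps, Python scripts to look and compute and a tool call to move; the robot and the scene stay as the last step left them, time stands still between calls to the robot, and variables do not carry over. Pictures are saved under pics/ and viewed, about 12 in all and at most 16, crops included, and the job is handed in when it is done.

Besides the shell and the picture viewer there is one more tool, called after "Emit:" as name(argument=value, ...), one argument or row to a line, values as JSON. step_arm: Moves the arm, as the interface text tells. Its arguments: {"type":"object","properties":{"moves":{"type":"array","items":{"type":"array"}}},"required":["moves"]}

```bash
ls; mkdir -p pics; python3 - <<'E'
from station import *
import cv2,numpy as np
s=read_state(); print(s)
for n in("scene","side"):
    cv2.imwrite(f"pics/{n}0.png",snapshot(n)); c=get_calibration(n); print(n,c, -cv2.Rodrigues(np.array(c['rvec'],float))[0].T@np.array(c['tvec'],float).ravel())
print(get_calibration("wrist"))
E
```

```text
pics
{'t': 0.0, 'q': array([-7.24232135e+01,  1.96366984e+01,  8.73775628e+01, -1.57721290e-03,
        7.30757242e+01, -8.36541703e+00]), 'joint_velocities': array([-0.13157662, -0.04290029,  0.01360235, -0.01641882,  0.02212302,
        0.07432903]), 'effort': array([ 2.92921595e-04, -4.33670640e+01, -2.46012497e+01, -7.39763527e-05,
        7.93749990e-03, -3.13607597e-05]), 'position': array([ 229.55814653, -471.71036881,  238.62156246]), 'orientation': array([[ 8.99232327e-01,  4.37471112e-01, -4.99383516e-04],
       [ 4.37471350e-01, -8.99231116e-01,  1.48926425e-03],
       [ 2.02448889e-04, -1.55766054e-03, -9.99998766e-01]]), 'contact_force': array([ 0.55600135,  0.12301112, -0.18963059]), 'ft_torque': array([-0.04235335, -0.03884155, -0.01943144]), 'grip_width': 85.30737381326148}
scene {'K': array([[421.77370044,   0.        , 324.35569536],
       [  0.        , 421.77370044, 195.46868847],
       [  0.        ,   0.        ,   1.        ]]), 'rvec': array([ 2.7992106 ,  0.51989172, -0.07049992]), 'tvec': array([-496.27286132, -153.83040627, 1384.05919578])} [ 655.26663371 -340.8825417  1280.62294829]
side {'K': array([[380.59151047,   0.        , 316.40171337],
       [  0.        , 380.59151047, 204.1927497 ],
       [  0.        ,   0.        ,   1.        ]]), 'rvec': array([ 2.43993053,  1.48425161, -0.23144317]), 'tvec': array([-248.14046255, -406.76961291, 1598.70053685])} [ 899.09836075 -197.09151517 1391.27843584]
{'K': array([[309.70691629,   0.        , 318.90757971],
       [  0.        , 309.70691629, 197.82900514],
       [  0.        ,   0.        ,   1.        ]]), 'rvec': array([-2.46084673,  1.54026361,  0.21466707]), 'tvec': array([-523.51242403,  -34.25068583,  379.41832358])}
```

View pics/scene0.png

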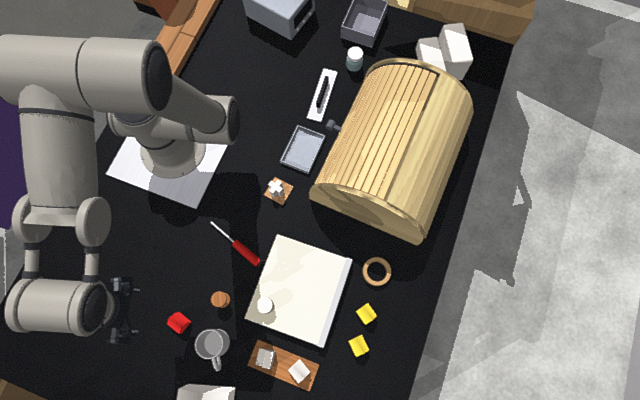

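View pics/side0.png

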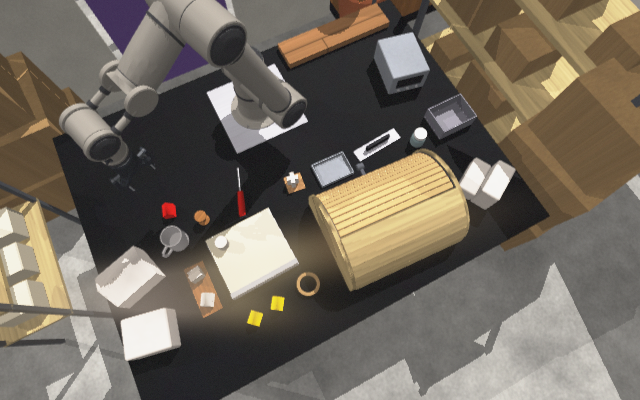

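```bash
cat > h.py <<'E'
from station import *
import cv2,numpy as np
def cam(n):
    c=get_calibration(n); R=cv2.Rodrigues(np.array(c['rvec'],float))[0]; t=np.array(c['tvec'],float).ravel()
    return c['K'],R,t
def ray(n,px,c=None):
    K,R,t=c or cam(n); u,v=px; d=np.array([(u-K[0,2])/K[0,0],(v-K[1,2])/K[1,1],1.])
    if n=="wrist":
        r=np.hypot(d[0],d[1]); d=np.array([d[0]/r*np.sin(r),d[1]/r*np.sin(r),np.cos(r)]) if r>1e-9 else np.array([0,0,1.])
    return -R.T@t, R.T@d
def at(n,px,z,c=None):
    o,d=ray(n,px,c); return (o+d*(z-o[2])/d[2])
def tri(p1,p2,n1="scene",n2="side"):
    o1,d1=ray(n1,p1);o2,d2=ray(n2,p2)
    d1/=np.linalg.norm(d1);d2/=np.linalg.norm(d2)
    a=np.linalg.lstsq(np.c_[d1,-d2],o2-o1,rcond=None)[0]
    A=o1+a[0]*d1;B=o2+a[1]*d2
    return (A+B)/2,np.linalg.norm(A-B)
def proj(n,P,c=None):
    K,R,t=c or cam(n); p=R@np.array(P,float)+t
    if n=="wrist":
        r=np.hypot(p[0],p[1]);th=np.arctan2(r,p[2]);return K[0,2]+K[0,0]*th*p[0]/r,K[1,2]+K[1,1]*th*p[1]/r
    return K[0,0]*p[0]/p[2]+K[0,2],K[1,1]*p[1]/p[2]+K[1,2]
# move from the current (commanded ~ measured) pose to world TCP P, with tool z axis zdir and y axis yaw
def down(yaw):
    "tool pointing down; jaw axis y at yaw degrees from world x"
    y=np.array([np.cos(np.radians(yaw)),np.sin(np.radians(yaw)),0]);z=np.array([0,0,-1.]);return np.c_[np.cross(y,z),y,z]
def go(P,R,s=None):
    from scipy.spatial.transform import Rotation as Ro
    s=s or read_state(); O=s['orientation']
    d=O.T@(np.array(P)-s['position']); w=Ro.from_matrix(O.T@R).as_rotvec(degrees=True)
    print("shift",d.round(1).tolist(),"turn",w.round(2).tolist(),"rows",max(np.linalg.norm(d)/50,np.linalg.norm(w)/8.59).round(1))
E
python3 - <<'E'
from h import *
a=cv2.imread("pics/scene0.png");b=cv2.imread("pics/side0.png")
def cr(i,x,y,w,h,f): return cv2.resize(i[y:y+h,x:x+w],None,fx=f,fy=f,interpolation=cv2.INTER_CUBIC)
cv2.imwrite("pics/c1.png",np.hstack([cr(a,230,225,130,150,3),cr(a,255,55,130,150,3)]))
cv2.imwrite("pics/c2.png",np.hstack([cr(b,180,180,130,150,3),cr(b,270,110,130,150,3)]))
E
```

```text
(no output)
```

View pics/c1.png

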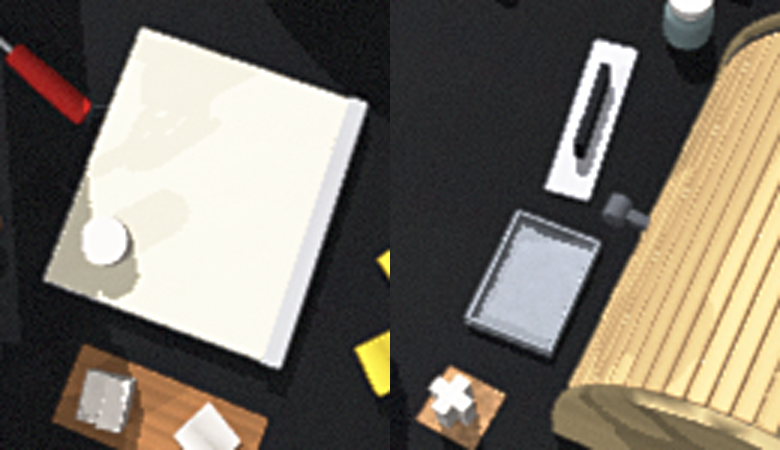

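View pics/c2.png

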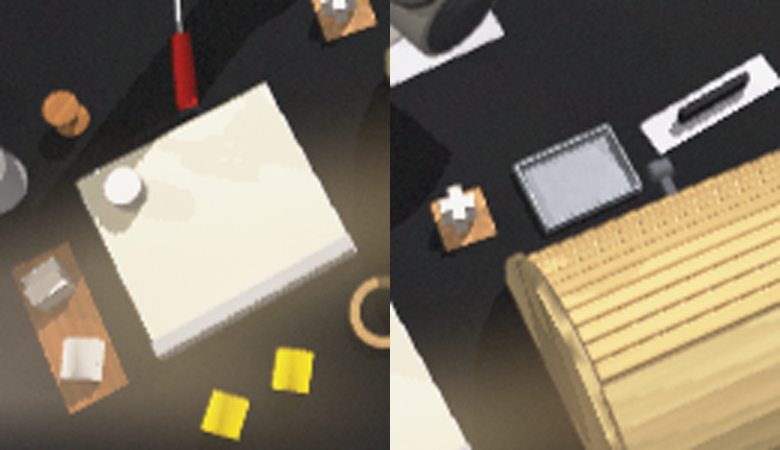

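```bash
python3 - <<'E'
from h import *
I={n:cv2.imread(f"pics/{n}0.png") for n in("scene","side")}
# slat direction
for n,(x,y,w,h) in {"scene":(320,70,110,110),"side":(315,160,140,80)}.items():
    g=cv2.cvtColor(I[n],cv2.COLOR_BGR2GRAY)
    g=g[y:y+h,x:x+w]; L=cv2.createLineSegmentDetector().detect(g)[0][:,0]
    A=[]
    for l in L:
        ln=np.hypot(l[2]-l[0],l[3]-l[1])
        if ln<30: continue
        nrm=np.cross(ray(n,(l[0]+x,l[1]+y))[1],ray(n,(l[2]+x,l[3]+y))[1]); d=np.cross(nrm,[0,0,1]); A.append((np.degrees(np.arctan2(d[1],d[0]))%180,ln))
    print(n,"slat yaw",np.array(A).round(1)[:,0])
def blob(n,mask,seed):
    k,lab,st,ce=cv2.connectedComponentsWithStats(mask.astype(np.uint8)); l=lab[seed[1],seed[0]]
    m=(lab==l).astype(np.uint8); return m,st[l],ce[l]
def quad(n,mask,seed,z,name):
    m,st,ce=blob(n,mask,seed); c=cv2.findContours(m,0,1)[0]; c=max(c,key=cv2.contourArea)
    P=np.array([at(n,p[0],z)[:2] for p in c],np.float32); r=cv2.minAreaRect(P); print(name,n,"c",np.round(r[0],1),"size",np.round(r[1],1),"ang",round(r[2],1),"bbox",st[:4])
for n,sr,sp in(("scene",(318,112),(300,270)),("side",(390,137),(250,250))):
    im=I[n].astype(int); hsv=cv2.cvtColor(I[n],cv2.COLOR_BGR2HSV); br=im.min(2)
    quad(n,br>130,sr,6,"ruler")
    quad(n,br>120,sp,35,"plate")
    m=(hsv[...,0]>5)&(hsv[...,0]<25)&(hsv[...,1]>90)&(hsv[...,2]>90)
    s=(284,195) if n=="scene" else (300,186)
    print(hsv[s[1],s[0]]); quad(n,m|(br>120),s,4,"card")
    s=(300,150) if n=="scene" else (332,172)
    m=(br>70)&(hsv[...,1]<90); quad(n,m,s,18,"tray")
f=lambda u,v:(230+u/3,225+v/3)
print("knob",tri((255+(622-390)/3,55+208/3),(270+(660-390)/3,110+171/3)))
print("drum top",tri(f(105,240),(180+125/3,180+186/3)))
print("drum45+35",at("scene",f(105,240),80),at("side",(180+125/3,180+186/3),80))
print("card cross top",tri((255+(452-390)/3,55+396/3),(270+(459-390)/3,110+206/3)))
for nm,p,z in(("nl",(143,27),35),("fl",(367,101),43),("fr",(282,368),43),("nr",(45,280),35)): print(nm,at("scene",f(*p),z))
g=lambda u,v:(180+u/3,180+v/3)
for nm,p,z in(("nl",(265,83),35),("fl",(356,248),43),("fr",(155,357),43),("nr",(77,184),35)): print(nm,at("side",g(*p),z))
E
```

```text
scene slat yaw [94.8 98.5 86.8 86.7 86.9 86.7 86.8 86.7 86.7 86.7 86.8 86.7 87.2 86.8
 87.  86.7 86.7 86.8 85.9 86.7 85.4 87.1 85.6 86. ]
side slat yaw [86.7 88.2 86.9 86.9 86.8 86.9 87.  86.9 86.9 86.9 86.9 86.9 86.9 86.9
 87.  86.6 87.5 86.4 86.7 86.3]
ruler scene c [473.   96.7] size [2332.7 1341.4] ang 21.3 bbox [  0   0 640 400]Traceback (most recent call last):
  File "<stdin>", line 22, in <module>
  File "<stdin>", line 18, in quad
  File "h.py", line 12, in at
    o,d=ray(n,px,c); return (o+d*(z-o[2])/d[2])
        ~~~^^^^^^^^
  File "h.py", line 7, in ray
    K,R,t=c or cam(n); u,v=px; d=np.array([(u-K[0,2])/K[0,0],(v-K[1,2])/K[1,1],1.])
               ~~~^^^
  File "h.py", line 4, in cam
    c=get_calibration(n); R=cv2.Rodrigues(np.array(c['rvec'],float))[0]; t=np.array(c['tvec'],float).ravel()
ValueError: time passes only in moves, steps and waits
```

```bash
python3 - <<'E'
s=open("h.py").read().replace("def cam(n):\n","_C={}\ndef cam(n):\n    if n!='wrist' and n in _C: return _C[n]\n").replace("    return c['K'],R,t\n","    _C[n]=(c['K'],R,t); return _C[n]\n",1)
s+='''
def quad(n,im,mask,seed,z,name,c=None):
    k,lab,st,ce=cv2.connectedComponentsWithStats(mask.astype(np.uint8)); l=lab[seed[1],seed[0]]
    if l==0: print(name,"seed off",im[seed[1],seed[0]]); return
    cc=max(cv2.findContours((lab==l).astype(np.uint8),0,1)[0],key=cv2.contourArea); c=c or cam(n)
    P=np.array([at(n,p[0],z,c)[:2] for p in cc],np.float32); r=cv2.minAreaRect(P); print(name,n,"c",np.round(r[0],1),"size",np.round(r[1],1),"ang",round(r[2],1),"bbox",st[l][:4])
'''
open("h.py","w").write(s)
E
cat > m1.py <<'E'
from h import *
I={n:cv2.imread(f"pics/{n}0.png") for n in("scene","side")}
for n,sr,sp in(("scene",(314,114),(300,270)),("side",(363,150),(250,250))):
    im=I[n]; hsv=cv2.cvtColor(im,cv2.COLOR_BGR2HSV); br=im.min(2)
    quad(n,im,br>130,sr,6,"ruler")
    quad(n,im,br>120,sp,35,"plate")
    m=(hsv[...,0]>5)&(hsv[...,0]<25)&(hsv[...,1]>90)&(hsv[...,2]>90)
    s=(284,195) if n=="scene" else (300,186)
    quad(n,im,m|(br>120),s,4,"card")
    s=(300,150) if n=="scene" else (332,172)
    quad(n,im,(br>70)&(hsv[...,1]<90),s,18,"tray")
f=lambda u,v:(230+u/3,225+v/3)
print("knob",tri((255+(622-390)/3,55+208/3),(270+(660-390)/3,110+171/3)))
print("drum top",tri(f(105,240),(180+125/3,180+186/3)))
print("drum45+35",at("scene",f(105,240),80),at("side",(180+125/3,180+186/3),80))
print("card cross top",tri((255+(452-390)/3,55+396/3),(270+(459-390)/3,110+206/3)))
for nm,p,z in(("nl",(143,27),35),("fl",(367,101),43),("fr",(282,368),43),("nr",(45,280),35)): print(nm,at("scene",f(*p),z))
g=lambda u,v:(180+u/3,180+v/3)
for nm,p,z in(("nl",(265,83),35),("fl",(356,248),43),("fr",(155,357),43),("nr",(77,184),35)): print(nm,at("side",g(*p),z))
t=lambda u,v:(255+(u-390)/3,55+v/3)
for p in((519,210),(601,243),(550,355),(466,323)): print("tray",at("scene",t(*p),18))
for p in((597,39),(637,50),(587,200),(545,190)): print("ruler",at("scene",t(*p),6))
E
python3 m1.py
```

```text
ruler scene c [383.1 361.9] size [ 51.9 201.8] ang 4.4 bbox [307  68  30  54]
plate scene c [ 555.7 -269.6] size [239.4 261.4] ang 1.6 bbox [245 234 107 114]
card scene c [375.6  -8.9] size [70.8 76.6] ang 82.2 bbox [264 177  30  28]
tray scene c [398.1 147.2] size [146.5 104.1] ang 88.3 bbox [280 125  45  49]
ruler side c [380.2 357.4] size [ 52.3 201.3] ang 4.8 bbox [354 128  47  33]
plate side c [ 555.6 -275. ] size [241.5 261.4] ang 1.9 bbox [206 208  93  92]
card side c [369.5 -13.9] size [71.4 82.3] ang 82.4 bbox [283 172  23  22]
tray side c [395.7 143.4] size [143.6 107. ] ang 88.3 bbox [311 151  43  36]
knob (array([476.51803247, 209.73744234, 125.73326477]), np.float64(2.01228225372392))
drum top (array([ 490.44243863, -348.50241239,   85.08762179]), np.float64(0.42798728637897226))
drum45+35 [ 489.62494409 -348.35338307   80.        ] [ 488.96931428 -349.27194571   80.        ]
card cross top (array([378.60240292, -16.61751129,  54.9963796 ]), np.float64(2.0468464542811384))
nl [ 436.92231478 -145.19695288   35.        ]
fl [ 671.3813273  -135.65661044   43.        ]
fr [ 681.9464165  -395.11912661   43.        ]
nr [ 445.08234388 -402.5605747    35.        ]
nl [ 434.02676631 -148.496728     35.        ]
fl [ 671.89105841 -140.43103928   43.        ]
fr [ 678.00361456 -401.35051522   43.        ]
nr [ 445.97605777 -405.02903976   35.        ]
tray [354.30503756 218.92701484  18.        ]
tray [452.61703152 214.39515057  18.        ]
tray [448.62003446  73.6021645   18.        ]
tray [351.48324367  75.07756345  18.        ]
ruler [353.69927275 459.89441594   6.        ]
ruler [402.16083408 462.93550501   6.        ]
ruler [417.42691162 262.93331457   6.        ]
ruler [369.26000462 257.52637034   6.        ]
```

```bash
python3 - <<'E'
from h import *
s=read_state(); K,R,t=cam("wrist")
print("cam in tool",s['orientation'].T@(-R.T@t-s['position'])); print((s['orientation'].T@R.T).round(3))
for n,(x,y,w,h) in {"scene":(320,112,30,26),"side":(350,158,24,24)}.items():
    im=cv2.imread(f"pics/{n}0.png")[y:y+h,x:x+w]; hsv=cv2.cvtColor(im,cv2.COLOR_BGR2HSV)
    print(n); print(im.max(2)); 
go((430,150,400),down(-90)); go((430,150,400),down(90))
E
```

```text
cam in tool [  69.04874623   -0.47670352 -134.72821759]
[[-0.001 -0.963 -0.27 ]
 [ 1.    -0.001 -0.001]
 [ 0.001 -0.27   0.963]]
scene
[[138 198 255 255 111  23  31  42  40  37  41  35  41  36  36  39  38  38
   36  42  38  32  36  35  34  39  38  30  83 170]
 [195 255 255 255  97  18  34  35  40  39  39  36  27  38  42  37  30  39
   35  37  41  36  35  37  36  37  38  49 125 208]
 [255 255 255 190  55  28  36  39  36  38  41  38  38  36  36  35  35  39
   34  40  35  35  43  38  33  30  31  84 177 220]
 [252 255 255 115  24  35  40  38  36  42  38  35  43  38  36  37  36  37
   39  37  32  31  35  40  30  31  50 143 241 223]
 [252 255 255  94  20  36  41  40  38  36  32  30  38  34  42  36  39  35
   39  38  33  38  39  33  33  32  85 188 244 242]
 [253 255 195  51  22  37  38  39  36  35  34  36  36  32  34  36  38  37
   34  34  36  35  40  33  32  52 149 240 223 228]
 [255 255 117  23  32  32  40  35  33  40  35  36  35  33  34  35  34  41
   39  37  38  35  35  41  31  89 196 240 231 225]
 [255 255  97  25  33  37  37  41  46  77  82  68  52  40  35  36  41  32
   34  33  35  3
[... 4150 characters left out ...]
 146 194 225 235 227 212 222 219
  219 225 221 235 230 220]
 [ 44  42  40  42  41  48  79 123 159 172 219 239 212 224 224 217 221 225
  221 233 224 232 224 227]
 [ 42  42  45  47  89 151 184 200 229 225 213 226 225 219 225 220 225 232
  221 224 225 227 228 220]
 [ 46  70  84 142 190 224 236 217 214 222 220 221 226 221 232 229 219 225
  227 231 226 226 237 208]
 [151 170 174 220 236 209 225 225 217 225 216 221 231 222 225 226 227 228
  214 232 231 224 241 229]
 [223 230 226 214 229 220 219 226 220 226 213 222 225 225 229 228 221 231
  185 221 229 230 231 232]]
shift [452.2, -471.6, -160.6] turn [-0.08, 0.01, 25.94] rows 13.5
shift [452.2, -471.6, -160.6] turn [-0.01, -0.11, -154.06] rows 17.9
```

Emit:
step_arm(
  moves=[
    [[0, 0, -50], [0, 0, 0], 0],
    [[450, -520, -160], [0, 0, 26], 0],
    [[450, -520, -160], [0, 0, 26], 0],
    [[450, -520, -160], [0, 0, 26], 0],
    [[450, -520, -160], [0, 0, 26], 0],
    [[450, -520, -160], [0, 0, 26], 0],
    [[450, -520, -160], [0, 0, 26], 0],
    [[450, -520, -160], [0, 0, 26], 0],
    [[450, -520, -160], [0, 0, 26], 0],
    [[450, -520, -160], [0, 0, 26], 0],
  ],
)

```text
t: 1.1
position: [343.7, -42.0, 360.5]
orientation: [[1.0, -0.002, 0.0], [-0.002, -1.0, -0.0], [0.0, 0.0, -1.0]]
contact_force: [1.3, -1.2, 0.7]
grip_width: 85.2
```

```bash
python3 - <<'E'
from h import *
print("knob",tri((330.5,125.3),(359.7,167)))
s=read_state();print(s['position'],s['q'].round(1)); go((430,200,400),down(-90))
E
```

```text
knob (array([468.65654883, 215.79956144, 102.94501307]), np.float64(1.3617527423125195))
[343.66310487 -41.9569732  360.49769298] [-19.7  -4.5  96.8  -0.   87.7  70.4]
shift [86.0, -242.1, -39.5] turn [0.01, -0.02, -0.09] rows 5.2
```

Emit:
step_arm(
  moves=[
    [[86, -242, -40], [0, 0, 0], 0],
    [[86, -242, -40], [0, 0, 0], 0],
    [[86, -242, -40], [0, 0, 0], 0],
    [[86, -242, -40], [0, 0, 0], 0],
    [[86, -242, -40], [0, 0, 0], 0],
    [[86, -242, -40], [0, 0, 0], 0],
    [[86, -242, -40], [0, 0, 0], 0],
    [[86, -242, -40], [0, 0, 0], 0],
    [[86, -242, -40], [0, 0, 0], 0],
    [[86, -242, -40], [0, 0, 0], 0],
  ],
)

```text
t: 2.1
position: [429.9, 196.7, 400.4]
orientation: [[1.0, -0.003, 0.0], [-0.003, -1.0, -0.0], [0.0, 0.0, -1.0]]
contact_force: [-0.3, -0.0, -0.3]
grip_width: 85.2
```

```bash
cat > w.py <<'E'
import sys
from h import *
import pickle
c=cam("wrist"); im=snapshot("wrist"); cv2.imwrite(f"pics/{sys.argv[1]}.png",im); pickle.dump(c,open(f"pics/{sys.argv[1]}.pkl","wb")); s=read_state(); print(s['t'],s['position'].round(1),s['q'].round(1))
E
python3 w.py w1
```

```text
2.15 [430.  196.8 400.4] [ 15.3   9.6  75.8  -0.   94.6 105.5]
```

View pics/w1.png

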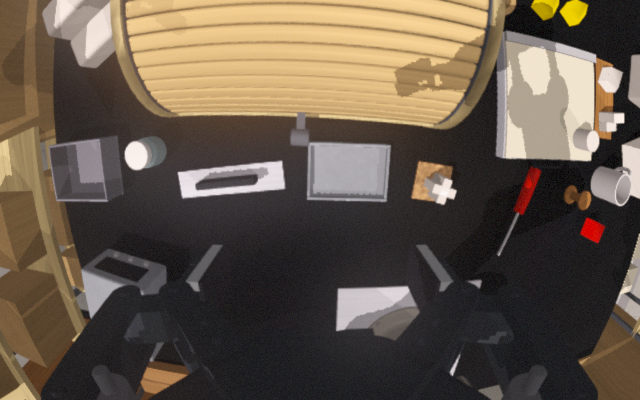

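```bash
python3 - <<'E'
from h import *
import pickle
c=pickle.load(open("pics/w1.pkl","rb")); im=cv2.imread("pics/w1.png"); br=im.min(2); hsv=cv2.cvtColor(im,cv2.COLOR_BGR2HSV)
print(at("wrist",(300,134),84.5,c))
quad("wrist",im,br>130,(190,190),6,"ruler",c)
quad("wrist",im,(br>70)&(hsv[...,1]<90),(348,171),18,"tray",c)
# stereo wrist+scene+side
o,d=ray("wrist",(300,134),c)
L=[(o,d),ray("scene",(330.5,125.3)),ray("side",(359.7,167))]
A=0;b=0
for o,d in L:
    d=d/np.linalg.norm(d);M=np.eye(3)-np.outer(d,d);A=A+M;b=b+M@o
print("knob lsq",np.linalg.solve(A,b))
for p in((308,142),(390,145),(389,202),(308,199)): print("tray",at("wrist",p,18,c))
x,y,w,h=280,105,40,45
cv2.imwrite("pics/k.png",cv2.resize(im[y:y+h,x:x+w],None,fx=8,fy=8,interpolation=cv2.INTER_CUBIC))
E
```

```text
[468.35472891 224.97396017  84.5       ]
ruler wrist c [384.3 360.3] size [ 51.9 201.7] ang 4.6 bbox [178 161 107  38]
tray wrist c [423.  161.8] size [170.8 151.1] ang 88.1 bbox [290 112 101  91]
knob lsq [466.42526539 222.37140906  89.29025611]
tray [450.2863902  215.87577969  18.        ]
tray [446.25564348  76.88336419  18.        ]
tray [345.32588539  73.92426202  18.        ]
tray [351.40846275 216.99927127  18.        ]
```

View pics/k.png

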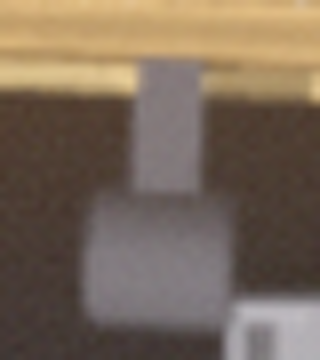

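Emit:
step_arm(
  moves=[
    [[0, -25, 100], [0, 0, -86], 0],
    [[0, -25, 100], [0, 0, -86], 0],
    [[0, -25, 100], [0, 0, -86], 0],
    [[0, -25, 100], [0, 0, -86], 0],
    [[0, -25, 100], [0, 0, -86], 0],
    [[0, -25, 100], [0, 0, -86], 0],
    [[0, -25, 100], [0, 0, -86], 0],
    [[0, -25, 100], [0, 0, -86], 0],
    [[0, -25, 100], [0, 0, -86], 0],
    [[0, -25, 100], [0, 0, -86], 0],
  ],
)

```text
t: 3.15
position: [430.1, 222.2, 300.3]
orientation: [[0.067, 0.998, 0.0], [0.998, -0.067, -0.0], [-0.0, 0.0, -1.0]]
contact_force: [0.4, -0.4, 0.4]
grip_width: 85.2
```

```bash
cat >> h.py <<'E'
def tilt(yaw,a):
    "jaw axis at yaw (horizontal), tool z tilted a deg from down toward -toolx-of-down (camera side up/out)"
    from scipy.spatial.transform import Rotation as Ro
    return down(yaw)@Ro.from_euler('y',-a,degrees=True).as_matrix()
E
python3 - <<'E'
from h import *
R=tilt(86.8,15); print(R.round(2))
s=read_state();print(s['position'],s['q'].round(1))
g=np.array([464,225,84.5]); P=g+11*R[:,2]; print(P)
go(P-130*R[:,2],R)
E
```

```text
[[-0.96  0.06  0.26]
 [ 0.05  1.   -0.01]
 [-0.26  0.   -0.97]]
[430.14802194 222.24393304 300.34375625] [18.2 12.8 87.1 -0.  80.1 22.1]
[466.84257034 224.84107565  73.87481591]
shift [4.7, 2.8, 100.9] turn [-11.85, -11.71, -90.06] rows 10.7
```

Emit:
step_arm(
  moves=[
    [[5, 3, 101], [-11.85, -11.71, -90.06], 0],
    [[5, 3, 101], [-11.85, -11.71, -90.06], 0],
    [[5, 3, 101], [-11.85, -11.71, -90.06], 0],
    [[5, 3, 101], [-11.85, -11.71, -90.06], 0],
    [[5, 3, 101], [-11.85, -11.71, -90.06], 0],
    [[5, 3, 101], [-11.85, -11.71, -90.06], 0],
    [[5, 3, 101], [-11.85, -11.71, -90.06], 0],
    [[5, 3, 101], [-11.85, -11.71, -90.06], 0],
    [[5, 3, 101], [-11.85, -11.71, -90.06], 0],
    [[5, 3, 101], [-11.85, -11.71, -90.06], 0],
  ],
)

```text
t: 4.15
position: [433.5, 227.1, 199.4]
orientation: [[-0.957, 0.152, 0.246], [0.15, 0.988, -0.027], [-0.247, 0.011, -0.969]]
contact_force: [0.9, -0.2, -0.6]
grip_width: 85.3
```

```bash
python3 w.py w2; python3 - <<'E'
from h import *
import pickle
c=pickle.load(open("pics/w2.pkl","rb")); print("pred knob px",proj("wrist",(464,225,84.5),c))
R=tilt(86.8,15); g=np.array([464,225,84.5]); P=g+11*R[:,2]
go(P,R)
im=cv2.imread("pics/w2.png")
u,v=map(int,proj("wrist",(464,225,84.5),c)); cv2.imwrite("pics/k2.png",cv2.resize(im[max(v-100,0):v+100,u-130:u+130],None,fx=2.5,fy=2.5))
E
```

```text
4.2 [432.9 226.9 199.3] [ 23.   12.5 106.   -9.1  49.3 -53.4]
pred knob px (np.float64(319.4607623359269), np.float64(195.8026190059843))
shift [-1.8, 1.7, 129.9] turn [-0.75, -0.66, -5.1] rows 2.6
```

View pics/k2.png

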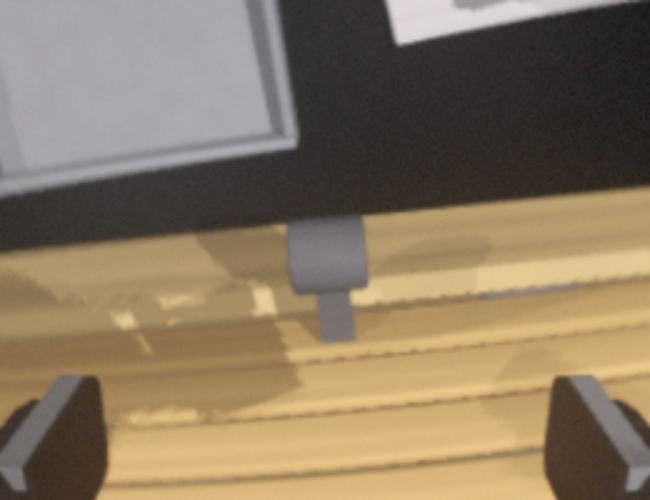

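Emit:
step_arm(
  moves=[
    [[-2.5, 2, 0], [-0.75, -0.66, -5.1], 0],
    [[-2.5, 2, 50], [-0.75, -0.66, -5.1], 0],
    [[-2.5, 2, 100], [-0.75, -0.66, -5.1], 0],
    [[-2.5, 2, 130], [-0.75, -0.66, -5.1], 0],
    [[-2.5, 2, 130], [-0.75, -0.66, -5.1], 80],
    [[-2.5, 2, 130], [-0.75, -0.66, -5.1], 255],
    [[-2.5, 2, 130], [-0.75, -0.66, -5.1], 255],
    [[-2.5, 2, 130], [-0.75, -0.66, -5.1], 255],
    [[-2.5, 2, 130], [-0.75, -0.66, -5.1], 255],
    [[-2.5, 2, 130], [-0.75, -0.66, -5.1], 255],
  ],
)

```text
t: 5.2
position: [468.5, 224.1, 76.3]
orientation: [[-0.963, 0.067, 0.259], [0.065, 0.998, -0.018], [-0.26, -0.0, -0.966]]
contact_force: [-1.5, -14.3, 13.1]
grip_width: 24.9
```

```bash
cat > arc.py <<'E'
from h import *
import sys
a0=float(sys.argv[1]); s=read_state(); O=s['orientation']; X=np.array([np.cos(np.radians(-3.2)),np.sin(np.radians(-3.2)),0]);Z=np.array([0,0,1.])
f=lambda a:212*(-np.cos(np.radians(a))*X+np.sin(np.radians(a))*Z)
print(s['position'].round(1),s['contact_force'].round(1),s['grip_width'])
for a in map(float,sys.argv[2:]): print(a,(O.T@(f(a)-f(a0))).round(1))
E
python3 arc.py 8 10 14 19 24 30 36 42 48 54 60
```

```text
[468.5 224.1  76.3] [ -1.5 -14.3  13.1] 24.91478904735243
10.0 [-3.   0.  -6.8]
14.0 [ -9.8   0.  -19.9]
19.0 [-19.4   0.1 -35.7]
24.0 [-30.5   0.2 -50.5]
30.0 [-45.3   0.3 -67. ]
36.0 [-61.8   0.4 -81.8]
42.0 [-79.8   0.6 -94.9]
48.0 [ -99.     0.8 -105.9]
54.0 [-119.3    1.  -114.9]
60.0 [-140.4    1.2 -121.8]
```

Emit:
step_arm(
  moves=[
    [[-3, 1, -7], [0, 0, 0], 255],
    [[-10, 1, -20], [0, 0, 0], 255],
    [[-19.5, 1, -35.5], [0, 0, 0], 255],
    [[-30.5, 1, -50.5], [0, 0, 0], 255],
    [[-45.5, 1, -67], [0, 0, 0], 255],
    [[-62, 1, -82], [0, 0, 0], 255],
    [[-80, 1.5, -95], [0, 0, 0], 255],
    [[-99, 1.5, -106], [0, 0, 0], 255],
    [[-119.5, 2, -115], [0, 0, 0], 255],
    [[-140.5, 2, -122], [0, 0, 0], 255],
  ],
)

```text
t: 6.2
position: [570.3, 218.3, 227.9]
orientation: [[-0.965, 0.069, 0.252], [0.066, 0.998, -0.019], [-0.253, -0.002, -0.968]]
contact_force: [0.7, -6.3, -10.3]
grip_width: 25.2
```

```bash
python3 arc.py 60 60 66 72 78 82 86
```

```text
[570.3 218.3 227.9] [  0.7  -6.3 -10.3] 25.159985007634777
60.0 [0. 0. 0.]
66.0 [-21.7   0.2  -4.8]
72.0 [-43.7   0.5  -7.2]
78.0 [-65.9   0.8  -7.4]
82.0 [-80.7   1.   -6.2]
86.0 [-95.3   1.1  -3.9]
```

Emit:
step_arm(
  moves=[
    [[-22, 0.5, -5], [0, 0, 0], 255],
    [[-44, 0.5, -7], [0, 0, 0], 255],
    [[-66, 1, -7.5], [0, 0, 0], 255],
    [[-81, 1, -6], [0, 0, 0], 255],
    [[-81, 1, -6], [0, 0, 0], 255],
    [[-81, 1, -6], [0, 0, 0], 0],
    [[-81, 1, -6], [0, 0, 0], 0],
    [[-81, 1, -6], [0, 0, 0], 0],
    [[-81, 1, -46], [0, 0, 0], 0],
    [[-81, 1, -96], [0, 0, 0], 0],
  ],
)

```text
t: 7.2
position: [624.4, 217.4, 340.0]
orientation: [[-0.965, 0.068, 0.252], [0.066, 0.998, -0.016], [-0.253, 0.001, -0.968]]
contact_force: [-0.1, 0.2, 0.1]
grip_width: 85.6
```

```bash
python3 - <<'E'
from h import *
go((440,150,380),tilt(86.8,25))
E
```

```text
shift [163.4, -79.8, -84.0] turn [-0.19, -10.37, -0.69] rows 4.0
```

Emit:
step_arm(
  moves=[
    [[60, -20, -40], [0, -5, 0], 0],
    [[150, -30, -50], [0, -10, 0], 0],
    [[150, -30, -50], [0, -10, 0], 0],
    [[150, -30, -50], [0, -10, 0], 0],
    [[150, -30, -50], [0, -10, 0], 0],
    [[150, -30, -50], [0, -10, 0], 0],
    [[150, -30, -50], [0, -10, 0], 0],
    [[150, -30, -50], [0, -10, 0], 0],
    [[150, -30, -50], [0, -10, 0], 0],
    [[150, -30, -50], [0, -10, 0], 0],
  ],
)

```text
t: 8.2
position: [466.7, 198.1, 350.7]
orientation: [[-0.905, 0.069, 0.42], [0.063, 0.998, -0.027], [-0.421, 0.002, -0.907]]
contact_force: [0.7, -0.8, -1.0]
grip_width: 85.6
```

```bash
python3 w.py w3
```

```text
8.25 [466.5 198.1 350.8] [ 20.3   2.2  96.1 -11.5  59.2 -61.8]
```

View pics/w3.png

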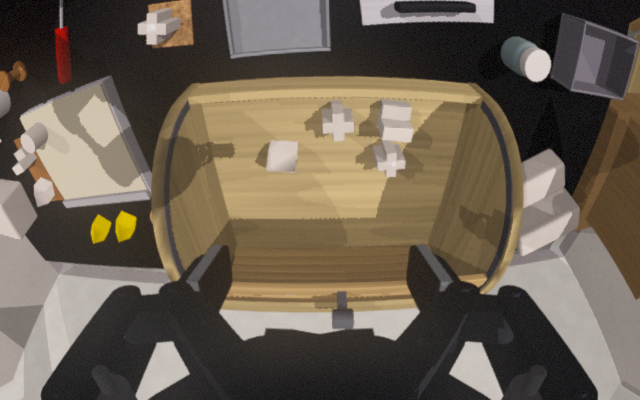

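```bash
python3 - <<'E'
from h import *
import station; print([k for k in dir(station) if k[0]!='_'], getattr(station,'tips_ahead',None))
go((475,-349,230),down(86.8))
print("mug",at("scene",(211,345),85))
im=cv2.imread("pics/w3.png"); cv2.imwrite("pics/c3.png",cv2.resize(im[85:185,250:420],None,fx=4.5,fy=4.5,interpolation=cv2.INTER_CUBIC))
E
```

```text
['IKError', 'close_job', 'get_calibration', 'read_state', 'snapshot', 'tips_ahead'] 8.0
shift [8.6, -545.5, 127.9] turn [-0.04, 24.9, -0.75] rows 11.2
mug [ 396.84954934 -495.09326722   85.        ]
```

View pics/c3.png

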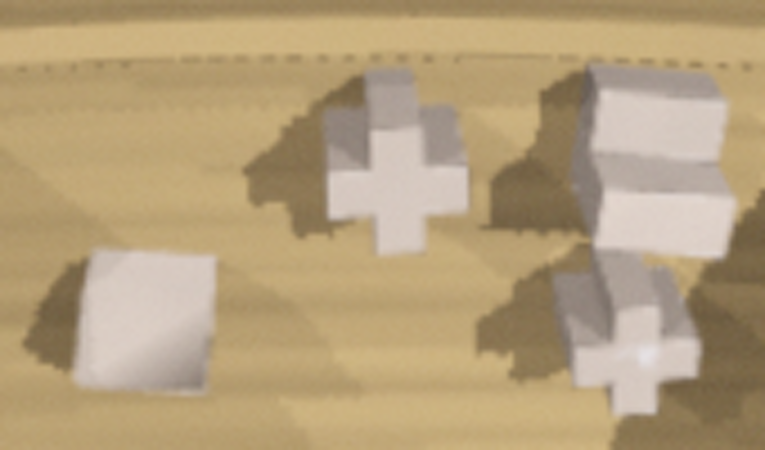

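Emit:
step_arm(
  moves=[
    [[9, -545, 90], [0, 24.9, -0.75], 0],
    [[9, -545, 90], [0, 24.9, -0.75], 0],
    [[9, -545, 90], [0, 24.9, -0.75], 0],
    [[9, -545, 90], [0, 24.9, -0.75], 0],
    [[9, -545, 100], [0, 24.9, -0.75], 0],
    [[9, -545, 128], [0, 24.9, -0.75], 0],
    [[9, -545, 128], [0, 24.9, -0.75], 0],
    [[9, -545, 128], [0, 24.9, -0.75], 0],
    [[9, -545, 128], [0, 24.9, -0.75], 0],
    [[9, -545, 128], [0, 24.9, -0.75], 0],
  ],
)

```text
t: 9.25
position: [472.3, -292.0, 245.1]
orientation: [[-0.998, 0.056, 0.001], [0.056, 0.998, -0.001], [-0.001, -0.001, -1.0]]
contact_force: [1.1, 0.1, 0.6]
grip_width: 85.4
```

Emit:
step_arm(
  moves=[
    [[0, 0, 0], [0, 0, 0], 0],
    [[0, 0, 0], [0, 0, 0], 0],
    [[0, 0, 0], [0, 0, 0], 0],
    [[0, 0, 0], [0, 0, 0], 0],
    [[0, 0, 0], [0, 0, 0], 0],
    [[0, 0, 0], [0, 0, 0], 0],
    [[0, 0, 0], [0, 0, 0], 0],
    [[0, 0, 0], [0, 0, 0], 0],
    [[0, 0, 0], [0, 0, 0], 0],
    [[0, 0, 0], [0, 0, 0], 0],
  ],
)

```text
t: 10.25
position: [472.4, -289.7, 245.7]
orientation: [[-0.998, 0.056, 0.0], [0.056, 0.998, -0.0], [-0.0, -0.0, -1.0]]
contact_force: [0.4, -1.6, -0.0]
grip_width: 85.3
```

```bash
python3 w.py w4; python3 - <<'E'
from h import *
import pickle
c=pickle.load(open("pics/w3.pkl","rb")); p=lambda u,v:at("wrist",(250+u/4.5,85+v/4.5),60,c).round(1)
for q in((393,128),(401,252),(327,192),(468,187),(397,190)): print("A",p(*q))
for q in((633,305),(636,413),(573,366),(700,355),(635,360)): print("B",p(*q))
c=pickle.load(open("pics/w4.pkl","rb")); print("drum pred",proj("wrist",(489,-349,80),c))
E
```

```text
10.3 [ 472.4 -289.7  245.7] [ -39.4   22.4   82.1   -0.    75.5 -126.3]
A [528.5 220.3  60. ]
A [572.2 221.2  60. ]
A [549.1 199.1  60. ]
A [550.  242.7  60. ]
A [549.8 220.7  60. ]
B [596.4 297.5  60. ]
B [641.3 301.7  60. ]
B [620.  278.2  60. ]
B [617.7 322.6  60. ]
B [618.7 299.7  60. ]
drum pred (np.float64(261.19215405865094), np.float64(201.37218102299838))
```

View pics/w4.png

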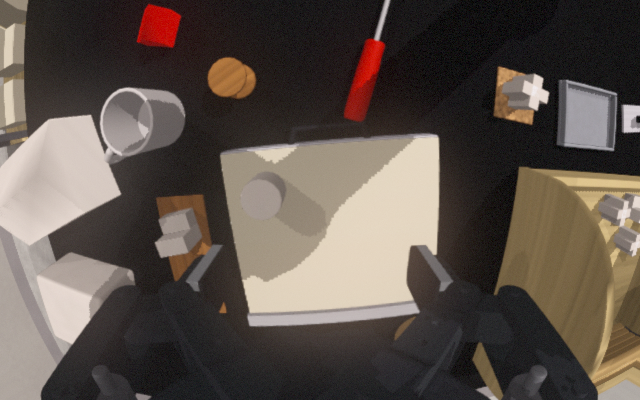

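```bash
python3 - <<'E'
from h import *
import pickle
c=pickle.load(open("pics/w4.pkl","rb"))
D=at("wrist",(262.5,195.5),80,c); print("drum",D)
for p,z in(((223,154),35),((437,136),35),((248,317),43),((418,304),43)): print(at("wrist",p,z,c).round(1))
R=down(86.8); go((D[0],D[1],120),R); go((D[0],D[1],48),R)
E
```

```text
drum [ 482.87989364 -346.97075002   80.        ]
[ 442.3 -398.4   35. ]
[ 434.2 -148.8   35. ]
[ 663.3 -397.3   43. ]
[ 657.  -163.8   43. ]
shift [-13.6, -56.5, 125.7] turn [-0.02, 0.02, 0.01] rows 2.8
shift [-13.6, -56.5, 197.7] turn [-0.02, 0.02, 0.01] rows 4.1
```

Emit:
step_arm(
  moves=[
    [[-13.6, -57, 40], [0, 0, 0], 0],
    [[-13.6, -57, 80], [0, 0, 0], 0],
    [[-13.6, -57, 120], [0, 0, 0], 0],
    [[-13.6, -57, 150], [0, 0, 0], 0],
    [[-13.6, -57, 180], [0, 0, 0], 0],
    [[-13.6, -57, 196], [0, 0, 0], 0],
    [[-13.6, -57, 196], [0, 0, 0], 0],
    [[-13.6, -57, 196], [0, 0, 0], 255],
    [[-13.6, -57, 196], [0, 0, 0], 255],
    [[-13.6, -57, 196], [0, 0, 0], 255],
  ],
)

```text
t: 11.3
position: [483.6, -348.1, 51.2]
orientation: [[-0.998, 0.056, 0.002], [0.056, 0.998, -0.002], [-0.003, -0.002, -1.0]]
contact_force: [0.0, -1.2, 1.2]
grip_width: 43.8
```

Emit:
step_arm(
  moves=[
    [[0, 0, 0], [0, 0, 0], 255],
    [[0, 0, 0], [0, 0, 0], 255],
    [[0, 0, 0], [0, 0, 0], 255],
    [[0, 0, -30], [0, 0, 0], 255],
    [[0, 0, -60], [0, 0, 0], 255],
    [[0, 0, -100], [0, 0, 0], 255],
    [[0, 0, -130], [0, 0, 0], 255],
    [[0, 0, -130], [0, 0, 0], 255],
    [[0, 0, -130], [0, 0, 0], 255],
    [[0, 0, -130], [0, 0, 0], 255],
  ],
)

```text
t: 12.3
position: [482.2, -346.8, 178.5]
orientation: [[-0.998, 0.056, -0.001], [0.056, 0.998, 0.001], [0.001, 0.001, -1.0]]
contact_force: [-1.1, 1.3, -0.7]
grip_width: 43.1
```

```bash
python3 w.py w5; python3 - <<'E'
from h import *
go((400,146,180),down(86.8))
E
```

```text
12.35 [ 482.2 -346.8  178.2] [ -43.1   29.8   81.     0.    69.3 -129.9]
shift [109.5, 487.5, -0.9] turn [0.08, -0.1, 0.01] rows 10.0
```

Emit:
step_arm(
  moves=[
    [[109.5, 487.5, 0], [0, 0, 0], 255],
    [[109.5, 487.5, 0], [0, 0, 0], 255],
    [[109.5, 487.5, 0], [0, 0, 0], 255],
    [[109.5, 487.5, 0], [0, 0, 0], 255],
    [[109.5, 487.5, 0], [0, 0, 0], 255],
    [[109.5, 487.5, 0], [0, 0, 0], 255],
    [[109.5, 487.5, 0], [0, 0, 0], 255],
    [[109.5, 487.5, 0], [0, 0, 0], 255],
    [[109.5, 487.5, 0], [0, 0, 0], 255],
    [[109.5, 487.5, 0], [0, 0, 0], 255],
  ],
)

```text
t: 13.35
position: [399.4, 147.2, 178.7]
orientation: [[-0.998, 0.056, -0.001], [0.056, 0.998, -0.001], [0.001, -0.001, -1.0]]
contact_force: [0.8, -0.5, 0.6]
grip_width: 43.1
```

```bash
python3 - <<'E'
from h import *
print(read_state()['position'])
go((400,146,22),down(86.8))
E
```

```text
[399.40616438 147.18559967 178.67577761]
shift [-0.8, -1.0, 156.7] turn [-0.04, -0.07, -0.01] rows 3.1
```

Emit:
step_arm(
  moves=[
    [[0, 0, 40], [0, 0, 0], 255],
    [[0, 0, 80], [0, 0, 0], 255],
    [[0, 0, 120], [0, 0, 0], 255],
    [[0, 0, 145], [0, 0, 0], 255],
    [[0, 0, 156], [0, 0, 0], 255],
    [[0, 0, 156], [0, 0, 0], 255],
    [[0, 0, 156], [0, 0, 0], 75],
    [[0, 0, 156], [0, 0, 0], 75],
    [[0, 0, 156], [0, 0, 0], 75],
    [[0, 0, 156], [0, 0, 0], 75],
  ],
)

```text
t: 14.35
position: [400.9, 145.4, 23.8]
orientation: [[-0.998, 0.056, 0.001], [0.056, 0.998, -0.0], [-0.001, -0.0, -1.0]]
contact_force: [-0.0, -0.1, -1.0]
grip_width: 60.3
```

```bash
python3 - <<'E'
from h import *
print(read_state()['position'])
R=tilt(90,0); go((549.8,220.7,190),R)
E
```

```text
[400.93858674 145.37124894  23.75578026]
shift [-144.6, 83.5, -166.1] turn [-0.02, 0.07, -3.19] rows 4.7
```

Emit:
step_arm(
  moves=[
    [[0, 0, -50], [0, 0, 0], 75],
    [[0, 0, -100], [0, 0, 0], 0],
    [[0, 0, -150], [0, 0, 0], 0],
    [[0, 0, -200], [0, 0, 0], 0],
    [[0, 0, -200], [0, 0, 0], 0],
    [[0, 0, -200], [0, 0, 0], 0],
    [[0, 0, -200], [0, 0, 0], 0],
    [[0, 0, -200], [0, 0, 0], 0],
    [[0, 0, -200], [0, 0, 0], 0],
    [[0, 0, -200], [0, 0, 0], 0],
  ],
)

```text
t: 15.35
position: [400.4, 145.4, 222.7]
orientation: [[-0.998, 0.056, -0.001], [0.056, 0.998, -0.001], [0.001, -0.001, -1.0]]
contact_force: [-0.3, 0.5, -0.0]
grip_width: 85.2
```

```bash
python3 w.py w6; python3 - <<'E'
from h import *
import pickle
a=snapshot("scene");b=snapshot("side"); cv2.imwrite("pics/scene1.png",a);cv2.imwrite("pics/side1.png",b)
w=cv2.imread("pics/w6.png")
def cr(i,x,y,W,H,f): return cv2.resize(i[y:y+H,x:x+W],None,fx=f,fy=f,interpolation=cv2.INTER_CUBIC)
u,v=map(int,proj("scene",(585,250,60)));U,V=map(int,proj("side",(585,250,60)))
print(u,v,U,V)
top=np.hstack([cr(a,u-40,v-30,80,60,5),cr(b,U-40,V-30,80,60,5)])
cv2.imwrite("pics/c4.png",np.vstack([top,cv2.resize(w[0:220],None,fx=1.25,fy=1.25)[:300]]))
c=pickle.load(open("pics/w6.pkl","rb")); print(proj("wrist",(549.8,220.7,60),c),proj("wrist",(400,146,50),c))
E
```

```text
15.4 [400.5 145.4 222.9] [  9.6  10.1 103.1  -0.   66.8 -77.1]
368 134 381 193
(np.float64(389.31757537080864), np.float64(304.05941333678714)) (np.float64(318.79629766684167), np.float64(180.57743374393468))
```

View pics/c4.png

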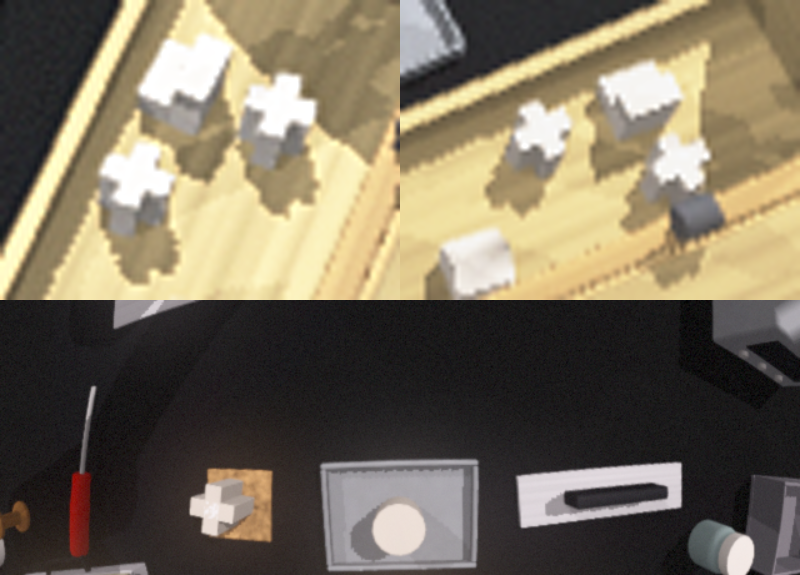

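```bash
python3 - <<'E'
from h import *
print("A",at("scene",(355.4,140.2),60),at("side",(369.2,189.2),60)); print("B",at("scene",(383.8,126.2),60),at("side",(397,195.8),60))
# plate edges via several scene/side points
E
```

```text
A [553.03116173 216.60715059  60.        ] [549.789576   216.08458448  60.        ]
B [621.11926197 295.11656481  60.        ] [619.9439553  294.92631712  60.        ]
```

Emit:
step_arm(
  moves=[
    [[-149, 81, 10], [0, 0, 3.2], 0],
    [[-149, 81, 10], [0, 0, 3.2], 0],
    [[-149, 81, 10], [0, 0, 3.2], 0],
    [[-149, 81, 10], [0, 0, 3.2], 0],
    [[-149, 81, 10], [0, 0, 3.2], 0],
    [[-149, 81, 10], [0, 0, 3.2], 0],
    [[-149, 81, 10], [0, 0, 3.2], 0],
    [[-149, 81, 10], [0, 0, 3.2], 0],
    [[-149, 81, 10], [0, 0, 3.2], 0],
    [[-149, 81, 10], [0, 0, 3.2], 0],
  ],
)

```text
t: 16.5
position: [553.7, 217.8, 214.0]
orientation: [[-0.994, 0.111, 0.001], [0.111, 0.994, -0.0], [-0.001, -0.0, -1.0]]
contact_force: [0.3, -0.7, 0.2]
grip_width: 85.3
```

```bash
python3 w.py w7; python3 - <<'E'
from h import *
import pickle
c=pickle.load(open("pics/w7.pkl","rb")); print(read_state()['orientation'].round(3))
u,v=proj("wrist",(550.5,218.5,60),c); print(u,v, proj("wrist",(619.5,297.3,60),c)); u=int(u);v=int(v)
im=cv2.imread("pics/w7.png"); cv2.imwrite("pics/c5.png",cv2.resize(im[max(v-80,0):v+90,u-90:u+170],None,fx=3,fy=3,interpolation=cv2.INTER_CUBIC)); print(u-90,v-80)
E
```

```text
16.55 [553.8 217.9 213.9] [ 14.1  28.1  78.1  -0.   73.8 -69.5]
[[-0.994  0.111  0.001]
 [ 0.111  0.994 -0.   ]
 [-0.001 -0.    -1.   ]]
318.3633188773354 181.55923595498155 (np.float64(401.3385333956359), np.float64(238.22166541620692))
228 101
```

View pics/c5.png

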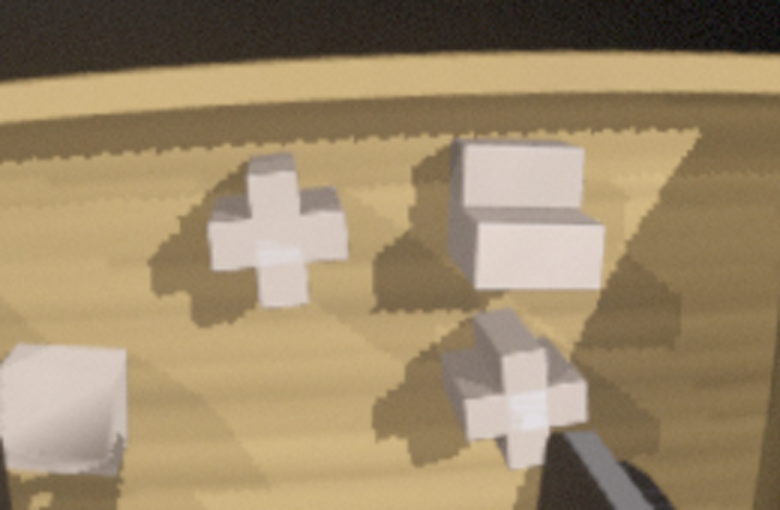

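```bash
python3 - <<'E'
from h import *
import pickle
c=pickle.load(open("pics/w7.pkl","rb")); p=lambda u,v:at("wrist",(228+u/3,101+v/3),60,c)
for q in((273,170),(283,305),(211,246),(347,238),(279,240)): print("A",p(*q).round(1))
for q in((524,350),(526,467),(466,410),(587,400),(526,407)): print("B",p(*q).round(1))
go((551,220,21+10),down(90))
E
```

```text
A [527.7 221.7  60. ]
A [571.8 220.   60. ]
A [549.7 199.3  60. ]
A [552.  242.7  60. ]
A [550.2 221.1  60. ]
B [596.9 299.2  60. ]
B [641.5 299.3  60. ]
B [616.3 278.2  60. ]
B [618.5 321.9  60. ]
B [618.  299.5  60. ]
shift [3.2, 1.9, 182.9] turn [-0.01, 0.06, -6.4] rows 3.7
```

Emit:
step_arm(
  moves=[
    [[3.5, 1.7, 40], [0, 0, -3.9], 50],
    [[3.5, 1.7, 80], [0, 0, -3.9], 50],
    [[3.5, 1.7, 120], [0, 0, -3.9], 50],
    [[3.5, 1.7, 150], [0, 0, -3.9], 50],
    [[3.5, 1.7, 175], [0, 0, -3.9], 50],
    [[3.5, 1.7, 186], [0, 0, -3.9], 50],
    [[3.5, 1.7, 186], [0, 0, -3.9], 50],
    [[3.5, 1.7, 186], [0, 0, -3.9], 255],
    [[3.5, 1.7, 186], [0, 0, -3.9], 255],
    [[3.5, 1.7, 186], [0, 0, -3.9], 255],
  ],
)

```text
t: 17.55
position: [552.0, 220.4, 29.4]
orientation: [[-0.999, 0.043, 0.004], [0.043, 0.999, 0.001], [-0.004, 0.001, -1.0]]
contact_force: [-0.2, -0.3, 4.2]
grip_width: 43.1
```

Emit:
step_arm(
  moves=[
    [[0, 0, 0], [0, 0, 0], 255],
    [[0, 0, 0], [0, 0, 0], 255],
    [[0, 0, -20], [0, 0, 0], 255],
    [[0, 0, -50], [0, 0, 0], 255],
    [[0, 0, -90], [0, 0, 0], 255],
    [[0, 0, -130], [0, 0, 0], 255],
    [[0, 0, -170], [0, 0, 0], 255],
    [[0, 0, -200], [0, 0, 0], 255],
    [[0, 0, -200], [0, 0, 0], 255],
    [[0, 0, -200], [0, 0, 0], 255],
  ],
)

```text
t: 18.55
position: [550.6, 220.1, 228.2]
orientation: [[-0.999, 0.043, 0.002], [0.043, 0.999, -0.0], [-0.002, 0.0, -1.0]]
contact_force: [0.3, -0.2, -0.7]
grip_width: 43.0
```

```bash
python3 - <<'E'
from h import *
s=read_state();print(s['position'],s['grip_width'],s['q'].round(1))
go((490,-330,240),down(87.5))
E
```

```text
[550.57135019 220.11592181 228.18808158] 42.965643250658985 [ 14.4  27.2  77.2  -0.   75.5 -73.1]
shift [36.6, -552.2, -11.9] turn [0.0, 0.11, 0.01] rows 11.1
```

Emit:
step_arm(
  moves=[
    [[37, -552, -12], [0, 0, 0], 255],
    [[37, -552, -12], [0, 0, 0], 255],
    [[37, -552, -12], [0, 0, 0], 255],
    [[37, -552, -12], [0, 0, 0], 255],
    [[37, -552, -12], [0, 0, 0], 255],
    [[37, -552, -12], [0, 0, 0], 255],
    [[37, -552, -12], [0, 0, 0], 255],
    [[37, -552, -12], [0, 0, 0], 255],
    [[37, -552, -12], [0, 0, 0], 255],
    [[37, -552, -12], [0, 0, 0], 255],
  ],
)

```text
t: 19.55
position: [494.3, -278.2, 236.8]
orientation: [[-0.999, 0.044, -0.002], [0.044, 0.999, 0.002], [0.002, 0.002, -1.0]]
contact_force: [0.3, 0.4, -1.0]
grip_width: 42.9
```

```bash
python3 - <<'E'
from h import *
s=read_state();print(s['position'],s['grip_width'])
go((490,-330,56),down(90))
E
```

```text
[ 494.25038497 -278.24399824  236.80958463] 42.9424920230114
shift [1.6, -52.2, 180.7] turn [0.09, -0.12, -2.5] rows 3.8
```

Emit:
step_arm(
  moves=[
    [[2, -50, 20], [0, 0, -2.5], 255],
    [[2, -52, 60], [0, 0, -2.5], 255],
    [[2, -52, 100], [0, 0, -2.5], 255],
    [[2, -52, 140], [0, 0, -2.5], 255],
    [[2, -52, 168], [0, 0, -2.5], 255],
    [[2, -52, 180], [0, 0, -2.5], 255],
    [[2, -52, 180], [0, 0, -2.5], 255],
    [[2, -52, 181], [0, 0, -2.5], 75],
    [[2, -52, 181], [0, 0, -2.5], 75],
    [[2, -52, 181], [0, 0, -2.5], 75],
  ],
)

```text
t: 20.55
position: [491.7, -328.9, 58.2]
orientation: [[-1.0, -0.0, 0.001], [-0.0, 1.0, -0.001], [-0.001, -0.001, -1.0]]
contact_force: [-0.3, -0.0, 0.4]
grip_width: 60.4
```

Emit:
step_arm(
  moves=[
    [[0, 0, 0], [0, 0, 0], 75],
    [[0, 0, -30], [0, 0, 0], 75],
    [[0, 0, -80], [0, 0, 0], 75],
    [[0, 0, -130], [0, 0, 0], 50],
    [[0, 0, -180], [0, 0, 0], 50],
    [[0, 0, -190], [0, 0, 0], 50],
    [[0, 0, -190], [0, 0, 0], 50],
    [[0, 0, -190], [0, 0, 0], 50],
    [[0, 0, -190], [0, 0, 0], 50],
    [[0, 0, -190], [0, 0, 0], 50],
  ],
)

```text
t: 21.55
position: [490.8, -328.2, 245.6]
orientation: [[-1.0, -0.0, -0.002], [-0.0, 1.0, 0.002], [0.002, 0.002, -1.0]]
contact_force: [0.6, -0.3, 0.4]
grip_width: 68.9
```

```bash
python3 w.py w8;  python3 - <<'E'
from h import *
import pickle
go((618.5,298.5,240),down(88.5))
c=pickle.load(open("pics/w8.pkl","rb")); im=cv2.imread("pics/w8.png"); cv2.imwrite("pics/w8s.png",im[80:370,120:560])
E
```

```text
21.6 [ 490.9 -328.3  246. ] [ -41.2   26.4   75.7    0.    78.  -131.2]
shift [-127.6, 626.8, 6.7] turn [0.08, -0.1, 1.5] rows 12.8
```

View pics/w8s.png

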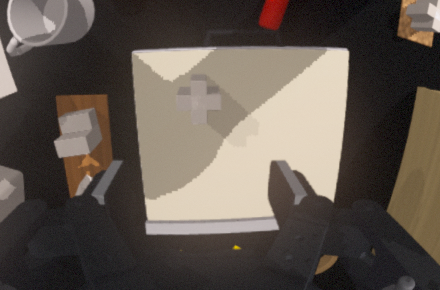

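Emit:
step_arm(
  moves=[
    [[-128, 627, 5], [0, 0, 1.5], 50],
    [[-128, 627, 5], [0, 0, 1.5], 50],
    [[-128, 627, 5], [0, 0, 1.5], 50],
    [[-128, 627, 5], [0, 0, 1.5], 50],
    [[-128, 627, 5], [0, 0, 1.5], 50],
    [[-128, 627, 5], [0, 0, 1.5], 50],
    [[-128, 627, 5], [0, 0, 1.5], 50],
    [[-128, 627, 5], [0, 0, 1.5], 50],
    [[-128, 627, 5], [0, 0, 1.5], 50],
    [[-128, 627, 5], [0, 0, 1.5], 50],
  ],
)

```text
t: 22.6
position: [591.1, 163.3, 242.8]
orientation: [[-1.0, 0.026, -0.001], [0.026, 1.0, -0.001], [0.001, -0.001, -1.0]]
contact_force: [0.5, -0.1, -0.6]
grip_width: 68.6
```

```bash
python3 - <<'E'
from h import *
s=read_state();print(s['position'],s['grip_width'])
go((618.5,298.5,240),down(88.5))
E
```

```text
[591.14756702 163.33817534 242.75867703] 68.58019366476488
shift [-23.8, 135.8, 2.7] turn [-0.04, -0.03, 0.01] rows 2.8
```

Emit:
step_arm(
  moves=[
    [[-24, 136, 0], [0, 0, 0], 50],
    [[-24, 136, 0], [0, 0, 0], 50],
    [[-24, 136, 0], [0, 0, 0], 50],
    [[-24, 136, 20], [0, 0, 0], 50],
    [[-24, 136, 60], [0, 0, 0], 50],
    [[-24, 136, 100], [0, 0, 0], 50],
    [[-24, 136, 100], [0, 0, 0], 50],
    [[-24, 136, 100], [0, 0, 0], 50],
    [[-24, 136, 100], [0, 0, 0], 50],
    [[-24, 136, 100], [0, 0, 0], 50],
  ],
)

```text
t: 23.6
position: [620.1, 296.9, 146.2]
orientation: [[-1.0, 0.026, 0.005], [0.026, 1.0, 0.001], [-0.005, 0.001, -1.0]]
contact_force: [0.5, 0.6, 0.4]
grip_width: 68.8
```

```bash
python3 w.py w9; python3 - <<'E'
from h import *
import pickle
c=pickle.load(open("pics/w9.pkl","rb"));im=cv2.imread("pics/w9.png"); hsv=cv2.cvtColor(im,cv2.COLOR_BGR2HSV)
print("pred",proj("wrist",(618.5,298.5,60),c))
m=((hsv[...,1]<35)&(im.min(2)>125)).astype(np.uint8)
k,lab,st,ce=cv2.connectedComponentsWithStats(m)
for i in range(1,k):
    if st[i,4]>200: print(st[i],ce[i].round(1),at("wrist",ce[i],60,c).round(1))
go((618.5,298.5,28),down(88.5))
E
```

```text
23.65 [619.8 296.8 145.9] [ 19.2  40.9  65.8  -0.   73.  -69.3]
pred (np.float64(319.82114404672984), np.float64(203.3377660812701))
[542   0  37  33 928] [562.2  13.6] [447.6 521.9  60. ]
[ 297   85   62   62 3275] [327.8 116.5] [554.8 305.8  60. ]
[ 106  168   65   51 1999] [141.1 189.2] [602.8 151.3  60. ]
[ 293  175   58   56 1825] [321.3 202.6] [618.  299.6  60. ]
shift [1.9, 1.5, 117.9] turn [0.05, 0.24, -0.0] rows 2.4
```

Emit:
step_arm(
  moves=[
    [[2, 2, 30], [0, 0, 0], 50],
    [[2, 2, 60], [0, 0, 0], 50],
    [[2, 2, 90], [0, 0, 0], 50],
    [[2, 2, 110], [0, 0, 0], 50],
    [[2, 2, 118], [0, 0, 0], 50],
    [[2, 2, 118], [0, 0, 0], 50],
    [[2, 2, 118], [0, 0, 0], 255],
    [[2, 2, 118], [0, 0, 0], 255],
    [[2, 2, 118], [0, 0, 0], 255],
    [[2, 2, 118], [0, 0, 0], 255],
  ],
)

```text
t: 24.65
position: [618.2, 299.0, 27.7]
orientation: [[-1.0, 0.026, 0.004], [0.026, 1.0, 0.001], [-0.004, 0.001, -1.0]]
contact_force: [-0.0, -0.2, 6.3]
grip_width: 43.4
```

Emit:
step_arm(
  moves=[
    [[0, 0, 0], [0, 0, 0], 255],
    [[0, 0, 0], [0, 0, 0], 255],
    [[0, 0, -20], [0, 0, 0], 255],
    [[0, 0, -50], [0, 0, 0], 255],
    [[0, 0, -90], [0, 0, 0], 255],
    [[0, 0, -130], [0, 0, 0], 255],
    [[20, 0, -170], [0, 0, 0], 255],
    [[40, 0, -205], [0, 0, 0], 255],
    [[70, 0, -210], [0, 0, 0], 255],
    [[70, 0, -210], [0, 0, 0], 255],
  ],
)

```text
t: 25.65
position: [544.4, 301.2, 238.3]
orientation: [[-1.0, 0.024, 0.003], [0.024, 1.0, 0.001], [-0.003, 0.001, -1.0]]
contact_force: [-0.4, -1.4, -1.7]
grip_width: 43.1
```

```bash
python3 - <<'E'
from h import *
s=read_state();print(s['position'],s['grip_width'])
go((490,-215,240),down(90))
E
```

```text
[544.4472183  301.18882943 238.34469108] 43.0503516675355
shift [41.8, -517.4, -2.3] turn [0.06, 0.14, -1.4] rows 10.4
```

Emit:
step_arm(
  moves=[
    [[42, -517, -2], [0, 0, -1.4], 255],
    [[42, -517, -2], [0, 0, -1.4], 255],
    [[42, -517, -2], [0, 0, -1.4], 255],
    [[42, -517, -2], [0, 0, -1.4], 255],
    [[42, -517, -2], [0, 0, -1.4], 255],
    [[42, -517, -2], [0, 0, -1.4], 255],
    [[42, -517, -2], [0, 0, -1.4], 255],
    [[42, -517, -2], [0, 0, -1.4], 255],
    [[42, -517, -2], [0, 0, -1.4], 255],
    [[42, -517, -2], [0, 0, -1.4], 255],
  ],
)

```text
t: 26.65
position: [492.9, -199.0, 237.4]
orientation: [[-1.0, 0.002, 0.0], [0.002, 1.0, -0.0], [-0.0, -0.0, -1.0]]
contact_force: [1.7, 0.3, -0.2]
grip_width: 43.8
```

```bash
python3 - <<'E'
from h import *
s=read_state();print(s['position'],s['grip_width'])
go((490,-215,55),down(90))
E
```

```text
[ 492.94962966 -199.02306345  237.35603468] 43.775749108607926
shift [3.0, -15.9, 182.4] turn [-0.02, 0.02, -0.11] rows 3.7
```

Emit:
step_arm(
  moves=[
    [[3, -16, 20], [0, 0, 0], 255],
    [[3, -16, 60], [0, 0, 0], 255],
    [[3, -16, 100], [0, 0, 0], 255],
    [[3, -16, 140], [0, 0, 0], 255],
    [[3, -16, 168], [0, 0, 0], 255],
    [[3, -16, 182], [0, 0, 0], 255],
    [[3, -16, 183], [0, 0, 0], 255],
    [[3, -16, 183], [0, 0, 0], 75],
    [[3, -16, 183], [0, 0, 0], 75],
    [[3, -16, 183], [0, 0, 0], 75],
  ],
)

```text
t: 27.65
position: [490.8, -213.0, 55.0]
orientation: [[-1.0, 0.002, 0.001], [0.002, 1.0, -0.001], [-0.001, -0.001, -1.0]]
contact_force: [0.6, 0.2, 0.1]
grip_width: 60.2
```

Emit:
step_arm(
  moves=[
    [[0, 0, 0], [0, 0, 0], 75],
    [[0, 0, -30], [0, 0, 0], 75],
    [[0, 0, -80], [0, 0, 0], 75],
    [[0, 0, -130], [0, 0, 0], 0],
    [[0, 0, -180], [0, 0, 0], 0],
    [[0, 0, -200], [0, 0, 0], 0],
    [[0, 0, -200], [0, 0, 0], 0],
    [[0, 0, -200], [0, 0, 0], 0],
    [[0, 0, -200], [0, 0, 0], 0],
    [[0, 0, -200], [0, 0, 0], 0],
  ],
)

```text
t: 28.65
position: [489.8, -212.3, 252.9]
orientation: [[-1.0, 0.002, -0.002], [0.002, 1.0, 0.001], [0.002, 0.001, -1.0]]
contact_force: [-0.4, 1.2, -0.3]
grip_width: 85.0
```

```bash
python3 w.py w10; python3 - <<'E'
from h import *
import pickle
c=pickle.load(open("pics/w10.pkl","rb"));im=cv2.imread("pics/w10.png")
print(proj("wrist",(490,-328,85),c),proj("wrist",(490,-215,85),c))
K,R,t=c; print("cam",-R.T@t)
# plate outline from wrist + from scene/side now (crosses cast few problems)
for n in("scene","side"): cv2.imwrite(f"pics/{n}2.png",snapshot(n))
g=cv2.cvtColor(im,cv2.COLOR_BGR2GRAY)
cv2.imwrite("pics/w10s.png",cv2.resize(im[50:400,150:500],None,fx=1.7,fy=1.7))
im=cv2.imread("pics/scene2.png");br=im.min(2); quad("scene",im,br>130,(314,114),6,"ruler")
im=cv2.imread("pics/side2.png");br=im.min(2); quad("side",im,br>130,(363,150),6,"ruler")
go((384,359,200),down(94.6))
E
```

```text
28.7 [ 489.9 -212.4  253.1] [ -31.7   20.    84.5   -0.    75.6 -121.6]
(np.float64(207.3851217707658), np.float64(183.28998637261418)) (np.float64(315.15812349048974), np.float64(182.3089604203381))
cam [ 421.70963993 -211.71465837  387.80671293]
ruler scene c [383.3 361.5] size [ 53.  203.3] ang 4.8 bbox [306  68  32  54]
ruler side c [380.3 357.1] size [ 52.4 201.9] ang 4.8 bbox [353 128  48  34]
shift [107.0, 571.3, 54.0] turn [0.03, -0.06, -4.69] rows 11.7
```

View pics/w10s.png

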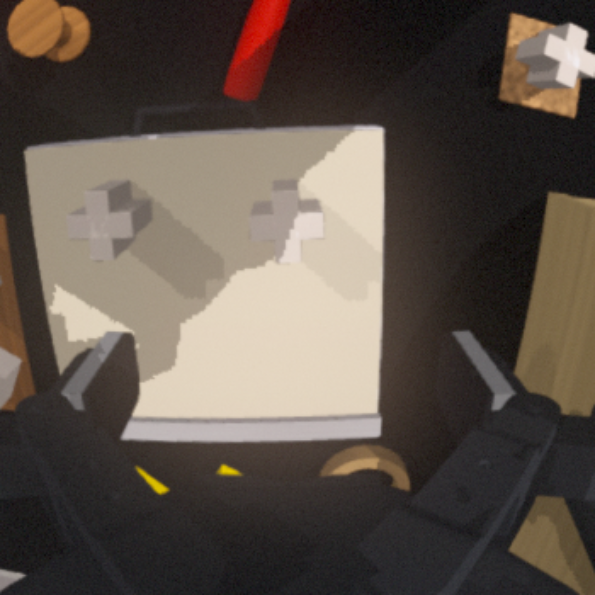

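```bash
python3 - <<'E'
from h import *
import pickle
c=pickle.load(open("pics/w10.pkl","rb")); p=lambda u,v,z:at("wrist",(150+u/1.7,50+v/1.7),z,c).round(1)
print("rail base",p(150,419,35),p(265,418,35),p(378,415,35))
print("near edge",p(27,149,35),p(200,138,35),p(383,127,35))
print("crosses",p(100,220,85),p(286,220,85))
im=cv2.imread("pics/w10.png").astype(int)
for col in(250,300,350): print(col,im[285:312,col].sum(1)//3)
# left/right edges of plate in scene & side via gradient lines
for n in("scene","side"):
    img=cv2.imread(f"pics/{n}0.png"); m=(img.min(2)>120).astype(np.uint8); k,lab,st,ce=cv2.connectedComponentsWithStats(m)
    s=(300,270) if n=="scene" else (250,250); cc=max(cv2.findContours((lab==lab[s[1],s[0]]).astype(np.uint8),0,1)[0],key=cv2.contourArea)
    P=np.array([at(n,q[0],35)[:2] for q in cc]); 
    a=np.radians(1.8); d=(P-[555.7,-272])@np.array([[np.cos(a),-np.sin(a)],[np.sin(a),np.cos(a)]])
    for nm,sel,ax in(("near",d[:,0]<-105,1),("right",d[:,1]<-115,0),("left",d[:,1]>115,0),("far",d[:,0]>110,1)):
        q=d[sel]; q=q[abs(q[:,ax])<100]; f=np.polyfit(q[:,ax],q[:,1-ax],1); print(n,nm,"pos",f[1].round(1),"ang",np.degrees(np.arctan(f[0])).round(2))
go((383,359,200),down(4.7))
E
```

```text
rail base [ 661.5 -323.2   35. ] [ 657.2 -229.1   35. ] [ 656.1 -138.9   35. ]
near edge [ 442.5 -399.6   35. ] [ 440.9 -269.6   35. ] [ 433.6 -146.6   35. ]
crosses [ 485.9 -326.    85. ] [ 487.  -211.9   85. ]
250 [207 208 209 208 207 208 207 209 208 206 184 143 136 154 184 184 187 186
 186 185 187 188 187 183 142  76  54]
300 [210 210 210 210 209 208 209 209 208 204 188 151 144 154 179 187 185 187
 185 187 185 186 187 180 155  94  68]
350 [209 209 210 208 208 209 208 207 194 169 144 148 168 184 185 186 187 187
 185 187 187 185 166 117  72  66  61]
scene near pos -117.2 ang -0.63
scene right pos -126.3 ang -0.13
scene left pos 129.6 ang 0.25
scene far pos 118.9 ang 0.22
side near pos -118.0 ang -1.23
side right pos -130.3 ang -0.26
side left pos 126.0 ang 0.23
side far pos 118.8 ang -0.11
shift [108.0, 571.3, 54.0] turn [-0.02, -0.07, 85.21] rows 11.7
```

Emit:
step_arm(
  moves=[
    [[108, 571, 30], [0, 0, 85.2], 0],
    [[108, 571, 30], [0, 0, 85.2], 0],
    [[108, 571, 30], [0, 0, 85.2], 0],
    [[108, 571, 30], [0, 0, 85.2], 0],
    [[108, 571, 30], [0, 0, 85.2], 0],
    [[108, 571, 30], [0, 0, 85.2], 0],
    [[108, 571, 30], [0, 0, 85.2], 0],
    [[108, 571, 30], [0, 0, 85.2], 0],
    [[108, 571, 30], [0, 0, 85.2], 0],
    [[108, 571, 30], [0, 0, 85.2], 0],
  ],
)

```text
t: 29.8
position: [410.4, 221.3, 231.4]
orientation: [[-0.242, 0.97, 0.0], [0.97, 0.242, -0.001], [-0.001, 0.0, -1.0]]
contact_force: [0.7, 0.2, 0.1]
grip_width: 85.4
```

```bash
python3 - <<'E'
from h import *
s=read_state();print(s['position'],s['q'].round(1))
go((383,359.5,180),down(4.7))
E
```

```text
[410.38714777 221.26189994 231.42954406] [18.9 13.8 96.8 -0.  69.3  5. ]
shift [140.8, 6.8, 51.3] turn [0.02, 0.03, 9.28] rows 3.0
```

Emit:
step_arm(
  moves=[
    [[141, 7, 51], [0, 0, 9.3], 0],
    [[141, 7, 51], [0, 0, 9.3], 0],
    [[141, 7, 51], [0, 0, 9.3], 0],
    [[141, 7, 51], [0, 0, 9.3], 0],
    [[141, 7, 51], [0, 0, 9.3], 0],
    [[141, 7, 51], [0, 0, 9.3], 0],
    [[141, 7, 51], [0, 0, 9.3], 0],
    [[141, 7, 51], [0, 0, 9.3], 0],
    [[141, 7, 51], [0, 0, 9.3], 0],
    [[141, 7, 51], [0, 0, 9.3], 0],
  ],
)

```text
t: 30.8
position: [383.4, 357.5, 180.9]
orientation: [[-0.086, 0.996, 0.001], [0.996, 0.086, -0.0], [-0.0, 0.001, -1.0]]
contact_force: [-0.3, -0.1, -0.3]
grip_width: 85.4
```

```bash
python3 w.py w11; python3 - <<'E'
from h import *
import pickle
c=pickle.load(open("pics/w11.pkl","rb"));im=cv2.imread("pics/w11.png"); br=im.min(2)
# near edge of white bar (pick seed by projecting a point on the bar)
for P in((365,330,6),(402,330,6),(365,390,6),(402,390,6)): print(P,[int(v) for v in proj("wrist",P,c)], br[tuple(int(v) for v in proj("wrist",P,c))[::-1]])
u,v=[int(q) for q in proj("wrist",(365,330,6),c)]
quad("wrist",im,br>110,(u,v),6,"ruler",c)
# black grip: dark pixels within bar hull, top z=38
k,lab,st,ce=cv2.connectedComponentsWithStats((br>110).astype(np.uint8)); cc=max(cv2.findContours((lab==lab[v,u]).astype(np.uint8),0,1)[0],key=cv2.contourArea)
h=np.zeros(br.shape,np.uint8); cv2.drawContours(h,[cv2.convexHull(cc)],-1,1,-1); m=((h>0)&(im.max(2)<60)).astype(np.uint8)
k,lab,st,ce=cv2.connectedComponentsWithStats(m); i=1+np.argmax(st[1:,4]); print(st[i])
cc=max(cv2.findContours((lab==i).astype(np.uint8),0,1)[0],key=cv2.contourArea)
P=np.array([at("wrist",p[0],38,c)[:2] for p in cc],np.float32); print("grip top",cv2.minAreaRect(P))
go((383,359.5,22),down(4.7))
E
```

```text
30.85 [383.3 357.7 180.8] [34.7 22.6 92.6 -0.  64.8 29.7]
(365, 330, 6) [298, 205] 214
(402, 330, 6) [333, 208] 138
(365, 390, 6) [303, 148] 219
(402, 390, 6) [339, 151] 200
ruler wrist c [383.9 360.3] size [ 51.  200.3] ang 4.8 bbox [294  80  52 187]Traceback (most recent call last):
  File "<stdin>", line 11, in <module>
    return _wrapfunc(a, 'argmax', axis=axis, out=out, **kwds)
    return bound(*args, **kwds)
ValueError: attempt to get argmax of an empty sequence
```

Emit:
step_arm(
  moves=[
    [[2.2, 0.8, 40], [0, 0, 0], 0],
    [[2.2, 0.8, 80], [0, 0, 0], 0],
    [[2.2, 0.8, 120], [0, 0, 0], 0],
    [[2.2, 0.8, 145], [0, 0, 0], 0],
    [[2.2, 0.8, 158], [0, 0, 0], 0],
    [[2.2, 0.8, 158], [0, 0, 0], 0],
    [[2.2, 0.8, 158], [0, 0, 0], 255],
    [[2.2, 0.8, 158], [0, 0, 0], 255],
    [[2.2, 0.8, 158], [0, 0, 0], 255],
    [[2.2, 0.8, 158], [0, 0, 0], 255],
  ],
)

```text
t: 31.85
position: [384.1, 360.5, 23.5]
orientation: [[-0.087, 0.996, 0.002], [0.996, 0.087, 0.001], [0.0, 0.002, -1.0]]
contact_force: [0.4, 0.3, -0.7]
grip_width: 28.4
```

Emit:
step_arm(
  moves=[
    [[0, 0, 0], [0, 0, 0], 255],
    [[0, 0, 0], [0, 0, 0], 255],
    [[0, 0, 0], [0, 0, 0], 255],
    [[0, 0, 0], [0, 0, 0], 255],
    [[0, 0, -20], [0, 0, 0], 255],
    [[0, 0, -60], [0, 0, 0], 255],
    [[0, 0, -110], [0, 0, 0], 255],
    [[0, 0, -150], [0, 0, 0], 255],
    [[0, 0, -160], [0, 0, 0], 255],
    [[0, 0, -160], [0, 0, 0], 255],
  ],
)

```text
t: 32.85
position: [384.0, 360.6, 183.8]
orientation: [[-0.087, 0.996, 0.003], [0.996, 0.087, 0.001], [0.001, 0.003, -1.0]]
contact_force: [-0.5, 0.9, -2.7]
grip_width: 12.4
```

```bash
python3 - <<'E'
from h import *
s=read_state();print(s['position'],s['q'].round(1),s['contact_force'],s['ft_torque'])
go((622,-265,200),down(1.9))
E
```

```text
[384.02912854 360.57822448 183.80947807] [34.9 22.6 92.1 -0.  65.1 29.9] [-0.51047942  0.88804823 -2.72720755] [-0.01753771  0.0873676  -0.01624705]
shift [-643.9, 182.8, -16.3] turn [0.17, -0.06, 3.09] rows 13.4
```

Emit:
step_arm(
  moves=[
    [[-561, -13, -100], [0, 0, 3], 255],
    [[-561, -13, -100], [0, 0, 3], 255],
    [[-561, -13, -100], [0, 0, 3], 255],
    [[-561, -13, -100], [0, 0, 3], 255],
    [[-561, -13, -100], [0, 0, 3], 255],
    [[-561, -13, -100], [0, 0, 3], 255],
    [[-561, -13, -100], [0, 0, 3], 255],
    [[-561, -13, -100], [0, 0, 3], 255],
    [[-561, -13, -100], [0, 0, 3], 255],
    [[-561, -13, -100], [0, 0, 3], 255],
  ],
)

```text
t: 33.85
position: [413.8, -132.6, 268.5]
orientation: [[-0.034, 0.999, -0.003], [0.999, 0.034, 0.002], [0.002, -0.003, -1.0]]
contact_force: [1.3, -0.3, -1.9]
grip_width: 12.7
```

```bash
python3 - <<'E'
from h import *
s=read_state();print(s['position'],s['q'].round(1),s['grip_width'])
go((625,-268,160),down(1.9))
E
```

```text
[ 413.77176768 -132.56653753  268.54891939] [-27.9   8.7  97.3   0.   74.2 -29.9] 12.663525289288666
shift [-142.8, 206.8, 107.6] turn [-0.19, -0.11, 0.07] rows 5.5
```

Emit:
step_arm(
  moves=[
    [[-143, 207, 50], [0, 0, 0], 255],
    [[-143, 207, 107], [0, 0, 0], 255],
    [[-143, 207, 107], [0, 0, 0], 255],
    [[-143, 207, 107], [0, 0, 0], 255],
    [[-143, 207, 107], [0, 0, 0], 255],
    [[-143, 207, 107], [0, 0, 0], 255],
    [[-143, 207, 107], [0, 0, 0], 255],
    [[-143, 207, 107], [0, 0, 0], 255],
    [[-143, 207, 107], [0, 0, 0], 255],
    [[-143, 207, 107], [0, 0, 0], 255],
  ],
)

```text
t: 34.85
position: [626.4, -266.2, 164.5]
orientation: [[-0.035, 0.999, 0.001], [0.999, 0.035, -0.001], [-0.001, 0.001, -1.0]]
contact_force: [-0.2, 0.1, -1.1]
grip_width: 12.7
```

```bash
python3 w.py w12; python3 - <<'E'
from h import *
s=read_state();print(s['position'],s['q'].round(1),s['grip_width'])
a=cv2.imread("pics/w12.png");cv2.imwrite("pics/w12s.png",a)
go((623,-270,60),down(2))
E
```

```text
34.9 [ 626.5 -266.4  164.8] [-29.5  39.4  65.6  -0.   74.8 -31.5]
[ 626.51953954 -266.35499695  164.78542822] [-29.5  39.4  65.6  -0.   74.8 -31.5] 13.073443152313068
shift [-3.4, -3.8, 104.8] turn [0.08, 0.06, -0.0] rows 2.1
```

View pics/w12s.png

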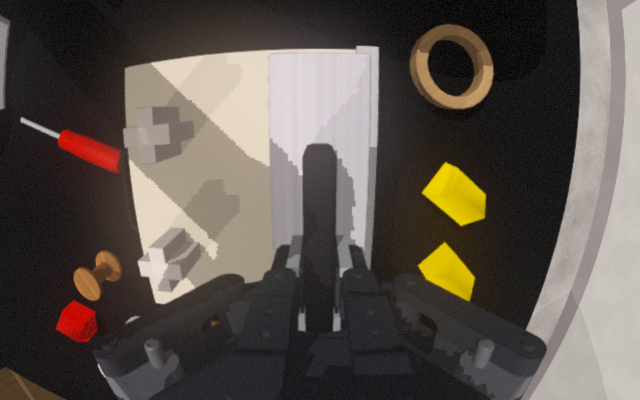

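```bash
python3 - <<'E'
from h import *
import pickle
c=pickle.load(open("pics/w12.pkl","rb"));im=cv2.imread("pics/w12.png").astype(int).sum(2)//3
P=[]
for r in range(60,250,10):
    row=im[r,340:400]; d=np.diff(row); j=np.argmin(d[25:])+25; P.append(at("wrist",(340+j+.5,r),43,c)[:2])
P=np.array(P); f=np.polyfit(P[:,1],P[:,0],1); res=P[:,0]-np.polyval(f,P[:,1]); k=abs(res)<2; f=np.polyfit(P[k,1],P[k,0],1)
print("far edge: x at y=-270",np.polyval(f,-270),"yaw",-np.degrees(np.arctan(f[0])),k.sum(),res.round(1))
for r in(60,100,140,200,240): print(r,im[r,350:385])
print("plate corner",at("wrist",(379,47),43,c),at("wrist",(357,47),43,c))
E
```

```text
far edge: x at y=-270 675.0538365628523 yaw 1.6010556111242997 19 [ 0.   0.1  0.1  0.2 -0.5 -0.3 -0.1  0.1  0.4 -0.1  0.2 -0.3  0.1 -0.3
  0.2 -0.2  0.4  0.1 -0.2]
60 [208 210 211 211 210 211 209 211 210 209 208 209 208 205 201 200 199 199
 197 186 162 185 196 199 198 196 195 187 150  67  40  42  41  38  41]
100 [198 199 199 199 200 198 198 198 198 196 194 196 196 198 200 198 198 199
 196 185 175 189 193 195 190 190 189 168 110  63  54  49  45  49  47]
140 [197 198 198 198 195 196 197 196 195 195 195 197 196 198 197 197 199 198
 183 168 174 189 192 189 187 185 173 133  66  51  49  49  51  47  47]
200 [132 132 132 135 158 181 193 195 193 194 193 196 195 194 196 195 182 153
 132 131 131 130 128 122  96  48  45  48  43  44  40  39  33  37  33]
240 [130 132 134 132 139 168 193 193 195 195 193 194 194 190 175 137 127 132
 128 130 127 124  77  41  34  40  34  37  36  36  38  38  37  36  37]
plate corner [ 671.840596   -138.28228961   43.        ] [ 653.53194794 -139.86645201   43.        ]
```

Emit:
step_arm(
  moves=[
    [[-3.6, 0, 30], [0, 0, 0.3], 255],
    [[-3.6, 0, 60], [0, 0, 0.3], 255],
    [[-3.6, 0, 85], [0, 0, 0.3], 255],
    [[-3.6, 0, 97], [0, 0, 0.3], 255],
    [[-3.6, 0, 103], [0, 0, 0.3], 255],
    [[-3.6, 0, 105], [0, 0, 0.3], 255],
    [[-3.6, 0, 106], [0, 0, 0.3], 255],
    [[-3.6, 0, 107], [0, 0, 0.3], 255],
    [[-3.6, 0, 107], [0, 0, 0.3], 255],
    [[-3.6, 0, 107], [0, 0, 0.3], 255],
  ],
)

```text
t: 35.9
position: [627.8, -270.8, 58.4]
orientation: [[-0.029, 1.0, 0.003], [1.0, 0.029, -0.002], [-0.002, 0.003, -1.0]]
contact_force: [0.2, 1.7, 5.8]
grip_width: 12.8
```

Emit:
step_arm(
  moves=[
    [[0, 0, 0], [0, 0, 0], 180],
    [[0, 0, 0], [0, 0, 0], 180],
    [[0, 0, -1], [0, 0, 0], 180],
    [[0, 1, -1], [0, 0, 0], 180],
    [[0, 2, -1], [0, 0, 0], 180],
    [[0, 3, -1], [0, 0, 0], 180],
    [[0, 4, -1], [0, 0, 0], 180],
    [[0, 5, -1], [0, 0, 0], 180],
    [[0, 6, -1], [0, 0, 0], 180],
    [[0, 7, -1], [0, 0, 0], 180],
  ],
)

```text
t: 36.9
position: [633.8, -270.2, 57.7]
orientation: [[-0.029, 1.0, -0.0], [1.0, 0.029, -0.0], [-0.0, -0.0, -1.0]]
contact_force: [-2.1, -0.6, -0.1]
grip_width: 24.9
```

Emit:
step_arm(
  moves=[
    [[0, 0.5, 0], [0, 0, 0], 180],
    [[0, 1, 0], [0, 0, 0], 180],
    [[0, 1, 0], [0, 0, 0], 180],
    [[0, 1.5, 0], [0, 0, 0], 180],
    [[0, 1.5, 0], [0, 0, 0], 180],
    [[0, 2, 0], [0, 0, 0], 180],
    [[0, 2, 0], [0, 0, 0], 180],
    [[0, 2.5, 0], [0, 0, 0], 180],
    [[0, 2.5, 0], [0, 0, 0], 180],
    [[0, 2.5, 0], [0, 0, 0], 180],
  ],
)

```text
t: 37.9
position: [636.6, -270.1, 57.7]
orientation: [[-0.029, 1.0, 0.001], [1.0, 0.029, -0.0], [-0.001, 0.001, -1.0]]
contact_force: [-1.3, -0.4, 0.7]
grip_width: 24.7
```

Emit:
step_arm(
  moves=[
    [[0, 0.5, 0], [0, 0, 0], 180],
    [[0, 1, 0], [0, 0, 0], 180],
    [[0, 1, 0], [0, 0, 0], 180],
    [[0, 1.5, 0], [0, 0, 0], 180],
    [[0, 1.5, 0], [0, 0, 0], 180],
    [[0, 2, 0], [0, 0, 0], 180],
    [[0, 2, 0], [0, 0, 0], 180],
    [[0, 2.5, 0], [0, 0, 0], 180],
    [[0, 2.5, 0], [0, 0, 0], 180],
    [[0, 2.5, 0], [0, 0, 0], 180],
  ],
)

```text
t: 38.9
position: [637.5, -270.1, 57.8]
orientation: [[-0.029, 1.0, -0.003], [1.0, 0.029, 0.0], [0.0, -0.003, -1.0]]
contact_force: [-8.6, -0.3, 5.0]
grip_width: 25.2
```

Emit:
step_arm(
  moves=[
    [[0, 0.5, 0], [0, 0, 0], 180],
    [[0, 1, 0], [0, 0, 0], 180],
    [[0, 1, 0], [0, 0, 0], 180],
    [[0, -3, 0], [0, 0, 0], 180],
    [[0, -7, 0], [0, 0, 0], 175],
    [[0, -7, -10], [0, 0, 0], 175],
    [[0, -7, -40], [0, 0, 0], 175],
    [[0, -7, -80], [0, 0, 0], 100],
    [[0, -7, -130], [0, 0, 0], 50],
    [[0, -7, -180], [0, 0, 0], 50],
  ],
)

```text
t: 39.9
position: [632.0, -269.9, 240.3]
orientation: [[-0.03, 1.0, 0.002], [1.0, 0.03, -0.001], [-0.001, 0.002, -1.0]]
contact_force: [1.2, -0.8, 0.6]
grip_width: 68.3
```

```bash
python3 - <<'E'
from h import *
go((420,-300,330),down(2))
E
```

```text
shift [-23.9, -212.7, -90.0] turn [0.09, 0.04, -0.31] rows 4.6
```

Move clear (back toward the robot) and check with the fixed cameras.

Emit:
step_arm(
  moves=[
    [[0, 0, -60], [0, 0, 0], 50],
    [[0, -240, -90], [0, 0, 0], 50],
    [[0, -240, -90], [0, 0, 0], 50],
    [[0, -240, -90], [0, 0, 0], 50],
    [[0, -240, -90], [0, 0, 0], 50],
    [[0, -240, -90], [0, 0, 0], 50],
    [[0, -240, -90], [0, 0, 0], 50],
    [[0, -240, -90], [0, 0, 0], 50],
    [[0, -240, -90], [0, 0, 0], 50],
    [[0, -240, -90], [0, 0, 0], 50],
  ],
)

```text
t: 40.9
position: [393.0, -277.1, 327.2]
orientation: [[-0.03, 1.0, 0.0], [1.0, 0.03, 0.0], [0.0, 0.0, -1.0]]
contact_force: [0.1, -1.1, 1.2]
grip_width: 68.9
```

```bash
python3 - <<'E'
from h import *
a=snapshot("scene");b=snapshot("side");cv2.imwrite("pics/scene3.png",a);cv2.imwrite("pics/side3.png",b)
def cr(i,x,y,W,H,f): return cv2.resize(i[y:y+H,x:x+W],None,fx=f,fy=f,interpolation=cv2.INTER_CUBIC)
top=np.hstack([cr(a,235,225,130,125,3),cr(b,180,190,130,125,3)])
bot=np.hstack([a[50:275,230:620],b[80:305,180:570]])
cv2.imwrite("pics/fin.png",np.vstack([top,bot]))
print(read_state()['position'])
E
```

```text
[ 392.77021546 -277.0246482   327.03172421]
```

View pics/fin.png

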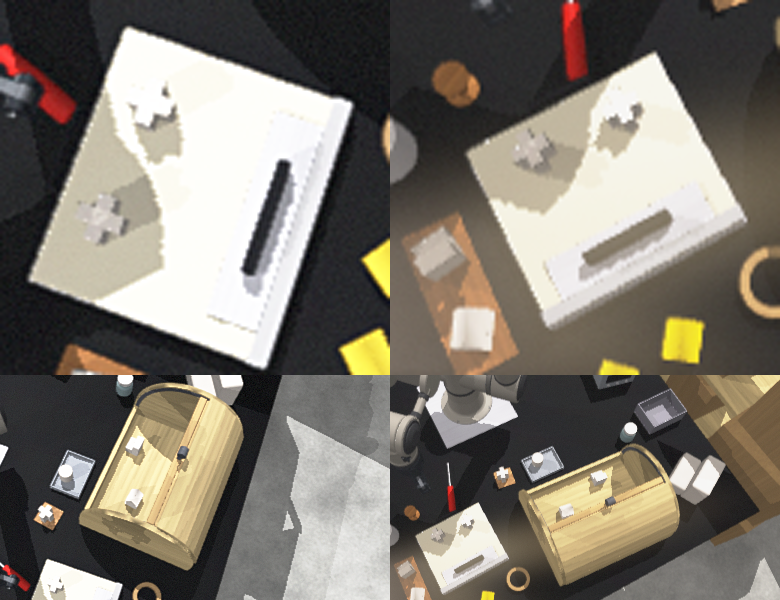

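```bash
python3 -c "
from station import *
print(close_job(), read_state()['t'])"
```

```text
the job is handed in; nothing more can be done
the job is handed in; nothing more can be done
```

The changeover is finished and handed in at about 41 s, with no verdict reported. The last scene and side pictures show everything where you asked.

- **Shutter:** pulled up by its knob past the tipping point. It rolled to the stop and was still open in the last pictures.
- **Drum:** only one was on the plate. It now stands in the grey tray.
- **Forms:** the sample on the card is a cross. Both crosses from the cabinet stand upright on the cream top, in front of the ruler. The house and the step are still in the cabinet.
- **Ruler:** it lies flat and was pushed against the stop rail until the contact force rose to about 8.6 N. That puts its centre at x ≈ 632, which matches the rail position I measured. In the pictures it looks about centred along the rail; I did not measure this separately after release.
- **Bystanders:** those in view looked undisturbed in the last pictures. The mug and the red look-alike were mostly outside the final crop.

The cameras disagreed with each other by up to about 6 mm, for example on the drum's x and on y near the cabinet. I settled these with close wrist views and by feeling for contact. The pinch on the knob also showed a sideways force of about 14 N, well under the limit.

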